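# Set the gap of a setting stand with a feeler gauge and pin spanner

## Robot

A 7-joint arm with a two-finger parallel gripper is mounted at the origin on the work surface. World frame = base frame: x ahead of the robot, y to its left, z up, the work surface at z = 0. Lengths are in m, angles in rad, forces in N, time in s.
With the tool pointing down it reaches from about 0.4 to 0.85 m from the base axis. Payload 10.4 kg.
Tool frame: the origin (TCP) lies between the finger pads; the fingertips stand ahead of it and the grasp point (between the pads) lies 6 mm ahead of it (finger_overhang is the z of the fingertips in the tool frame, in m); z points along the fingers, y is the direction in which the jaws open and shut (so a half turn about z gives the same grasp; the last joint's range is limited). The gripper opens to 85 mm and grips with 20 to 120 N. Pads are 22 mm wide; open, the fingers measure 114 mm over their backs; the gripper's body (76 mm by 85 mm) begins 54 mm behind the grasp point. The pads swing forward as they close: fully open they stand 13 mm farther back than shut.
Start: joints at [-1.321, 0.332, -0.065, 1.46, 0.022, 1.35, -0.088], TCP at [0.168, 0.602, 0.256] pointing down, gripper open.
Joint ranges: [-2.6, 2.6], [-0.5, 2.12], [-1.47, 1.34], [0.16, 2.42], [-1.27, 4.41], [0.06, 2.06], [-2.6, 2.6]. Speed limits (rad/s): [2.22, 2.22, 2.79, 2.79, 3.14, 3.14, 3.14].

## Interface

Orientations are given as a unit quaternion [x, y, z, w].
In Python, from workcell import * gives the robot as it stands.
- The arm moves only by the shell command python3 -m creep 'ROWS' [FORCE]. ROWS is JSON, a list of rows, each a list of 7 numbers: the turn, a rotation vector about the tool's x, y, z in rad, then the shift along the tool's x, y, z in mm, then the closure in counts, from 0 (fully open) to 255 (shut). In form: [[wx, wy, wz, dx, dy, dz, claw], ...]. A call has 1 to 8 rows; each row shifts and turns the commanded pose from where the row before left it, along the tool's axes as they then stand; what a row does not reach is not made up. A row lasts 1/10 s, in which the tool goes at most 50 mm and 8.59 degrees, less where a joint would pass 70% of its speed; a pose out of reach is approached as far as the arm can. A call is refused whole if a number of a shift passes 50 or a number of a turn 0.15, either way. A call with a gripper value outside its range is refused whole. The fingers move at their own pace and stop on an object; FORCE is the grip in N (left out, the last holds). Time passes only in rows, so rows that do not move let the fingers close. It gives the time, the measured TCP pose, the force and the opening at its end, in the units of the state.
- get_obs(): the state, without advancing time (a new reading comes with each control period).
- camera(name): name is "scene" or "top"; returns (picture, depth): 420x560x3 uint8, blue, green, red; 420x560 float32, m along the optical axis (not along the pixel's ray), 0 where there is no reading.
- camera_model(name): a dict with "camera_matrix" (3x3 intrinsics, pixels), "R" (3x3) and "t" (3): a world point X has camera coordinates R X + t. Camera axes: x right, y down, z forward; pixel columns grow to the right and rows downward; lengths in m; the calibration is good to about 2 mm. A picture is of the moment at which its call begins. camera_model takes no time and is no camera call.
- hand_in(): hands the job in, once; it reports no verdict.
The state is a dict: "clock": time; "joint_pos": joint angles; "joint_velocities": joint speeds; "tau": joint torques, N m; "position": TCP position; "ee_rot": TCP orientation; "ft_force": force on the tool from outside, world axes, zero at the start; "torque": the same for the moment, N m; "grip_width": opening from 0.0 (shut) to 1.0 (fully open).
Only numpy, scipy, OpenCV 4.12 (cv2) and the standard library are available. Lean on these libraries where they do the work, as an engineer would, in place of code of your own. Each camera call takes 0.05 s, during which the arm holds its last target.

## Task

Slide the feeler gauge flat along the base plate of the setting stand, straight in, until its blade passes centrally under the foot and the tip shows a little beyond the foot, and let go of it. Then take the pin spanner from its block, engage both its pins fully in the two holes of the ring nut and turn the ring clockwise until the foot just drags on the blade: lightly nipped, neither loose nor jammed hard. Lift the spanner off, stand it back in its block with both pins fully home, leave the gauge nipped in the gap, and leave the other things on the bench alone.

Things in the scene. Friction and masses are not known exactly. Their poses are not given: they have to be found in the camera images.
- fixture: fixed setting stand. Steel base plate 30 mm thick, 130 wide (y), from 175 mm in front (-x, open side, towards the robot) to 50 mm behind the spindle axis. A grey portal stands across the axis: opening 98 wide, 50 high; beam 80 to 100 mm above the bench, 46 deep in x. Origin: on the spindle axis at bench level; z up. The gauge slides in along +x through the portal.
- gap (a point): point on the base plate's top face (30 mm above the bench) exactly below the foot, on the spindle axis; axes as the setting stand.
- foot: round steel foot, 28 mm across, bevelled to an 18 mm face; origin at its underside's centre. Free, its height above the base plate is 10.5 mm minus 5 mm per rad of ring turn, so it meets the 5 mm blade at 1.1 rad. It is sprung (2 N per mm): turned further it nips the blade with about 10 N per rad. Just dragging is 1 to 8 N, the middle near 1.5 rad.
- ring (a joint): turn of the ring nut in rad, growing clockwise seen from above, 0 to 2.6; starts between 0 and 0.7. At 0 the line of its two holes lies along the setting stand's x axis; at v it has turned v clockwise. Turning it clockwise lowers the foot. Friction about 0.15 N m; it stays where left, at constant height.
- ring_top (a point): centre of the ring nut's top face, 116 mm above the bench on the spindle axis. The ring nut is a steel disc of 84 mm diameter, 14 mm thick, with two through holes of 13 mm diameter, 26 mm either side of the centre along this point's x axis (z up; turns with the ring).
- gauge: feeler gauge lying flat on the bench: aluminium handle 90 long (x) x 24 wide (y) x 18 high, and a steel blade 90 long x 26 wide x 5 thick going on from the handle's +x end, underside flush with the handle's. About 0.2 kg. Origin under the middle of the handle; blade from x = 45 to 135 mm; z up.
- gauge_tip (a point): middle of the blade's far end, on the underside, 135 mm from the gauge's origin along +x; axes as the gauge.
- spanner: upright pin spanner in its block: steel crossbar 76 (x) x 22 x 12 mm; below it two tapered pins, 8 mm diameter, 11 long, 26 mm either side along x; above it a shank and a black handle 70 (x) x 20 (y) x 26 high, 42 to 68 mm above the origin. 0.28 to 0.46 kg. Origin: centre of the crossbar's underside, which rests on ring or block when the pins are home; z up. Same after a half turn.
- rack: fixed dark steel block, 100 (x) x 50 (y) x 25 mm high, that the spanner stands in; origin at the centre of its underside.
- rack_top (a point): centre of the block's top face, 25 mm above the bench; its two holes, 13 mm diameter and 15 deep, lie 26 mm either side along x.
- padlock: black padlock, body 60 x 50 x 24 mm with a steel shackle, lying on the bench; bystander.
- seal: dark ring, 90 mm outside diameter, 12 high, lying on the bench; bystander.
- pot: white plastic pot, 36 mm diameter, 50 high, standing on the bench; bystander.
Not all that is in view belongs to the job. Of the things that look like the gauge, take the one that is farthest to the robot's right at the start.

How it is judged:
By the outcome, as a careful person would: the job done as asked, in the order asked, and still so for the second after the job is handed in, with the robot touching nothing.
It also fails if it takes over 67 s, if anything falls off the work surface, if the arm or the gripper's body presses on something with over 40 N, if the wrist force passes 120 N, or if a joint passes its speed limit or range.

## Working session

There is one attempt and no reset: what is moved stays moved. The work goes in short steps, Python scripts to look and compute and a shell command to move; the robot and the scene stay as the last step left them, time stands still between calls to the robot, and variables do not carry over. Pictures are saved under pics/ and viewed, and the job is handed in when it is done.

```bash
ls; mkdir -p pics
python3 - <<'E'
from workcell import *
import cv2,numpy as np
o=get_obs();print(o)
for n in("scene","top"):
    p,d=camera(n);cv2.imwrite(f"pics/{n}0.png",p);np.savez(f"{n}0.npz",p=p,d=d)
    m=camera_model(n);print(n,m)
try: print(finger_overhang)
except Exception as e: print(e)
E
```

```text
pics
{'clock': 0.0, 'joint_pos': array([-1.32060015,  0.33285621, -0.06470438,  1.46093019,  0.02161201,
        1.3498938 , -0.08851134]), 'joint_velocities': array([ 5.63607112e-07,  1.62388568e-03, -6.61023932e-04,  3.24247486e-04,
        5.35611756e-04, -2.27407184e-03,  1.33208885e-03]), 'tau': array([-2.01413379e-03, -6.25456738e+01,  4.78247472e-02, -3.91601408e+01,
        1.60749361e-02,  9.98241798e-03, -1.69779429e-05]), 'position': array([0.16830529, 0.60156601, 0.25553101]), 'ee_rot': array([ 1.35967490e-01,  9.90713055e-01, -6.93407027e-04, -5.74640800e-05]), 'ft_force': array([-0.51084401,  0.41963176,  1.22934154]), 'torque': array([ 0.00505231,  0.0108272 , -0.03413479]), 'grip_width': 0.9964784888543027}
scene {'camera_matrix': array([[434.66977718,   0.        , 280.30317141],
       [  0.        , 434.66977718, 206.45607711],
       [  0.        ,   0.        ,   1.        ]]), 'R': array([[ 0.51984459,  0.85395958,  0.02268573],
       [ 0.49272775, -0.27804118, -0.82456805],
       [-0.69784022,  0.43982512, -0.56530779]]), 't': array([-0.45048836, -0.17338053,  1.53873261])}
top {'camera_matrix': array([[410.95309044,   0.        , 275.67268635],
       [  0.        , 410.95309044, 209.42265419],
       [  0.        ,   0.        ,   1.        ]]), 'R': array([[ 0.00317827, -0.99967347,  0.0253546 ],
       [-0.98727405, -0.00716816, -0.15886652],
       [ 0.15899639, -0.02452702, -0.98697445]]), 't': array([0.13556792, 0.61169427, 1.11357486])}
0.025
```

View pics/scene0.png

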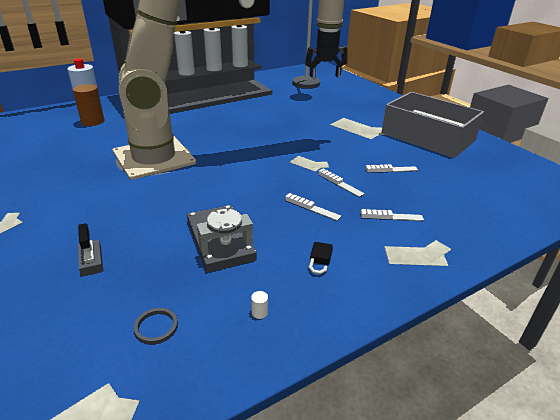

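View pics/top0.png

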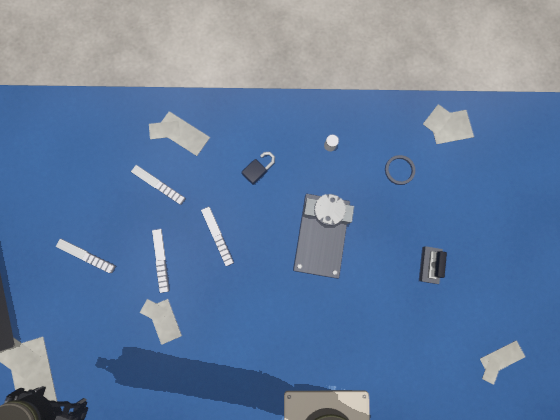

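The top view has four gauge-like items at left. The rightmost (smallest |y|) spans about (205,208) to (232,265), with its ribbed handle at the lower end. The stand is at (325,235) with the ring at (330,209), and the spanner in its block is at (433,265). Next I'll zoom in.

Run:
```python
import cv2,numpy as np
p=np.load("top0.npz")['p']
a=cv2.resize(p[185:285,285:365],None,fx=6,fy=6,interpolation=cv2.INTER_CUBIC)
b=cv2.resize(p[235:295,405:465],None,fx=5,fy=5,interpolation=cv2.INTER_CUBIC)
c=cv2.resize(p[200:275,195:245],None,fx=4,fy=4,interpolation=cv2.INTER_CUBIC)
W=np.zeros((600,800,3),np.uint8);W[:600,:480]=a;W[:300,490:790]=b;W[300:600,490:690]=c
cv2.imwrite("pics/zoom1.png",W)
p=np.load("scene0.npz")['p']
a=cv2.resize(p[195:275,180:265],None,fx=6,fy=6,interpolation=cv2.INTER_CUBIC)
b=cv2.resize(p[215:280,65:115],None,fx=5,fy=5,interpolation=cv2.INTER_CUBIC)
W=np.zeros((600,800,3),np.uint8);W[:480,:510]=a;W[:325,520:770]=b
cv2.imwrite("pics/zoom2.png",W)
```

```text
(no output)
```

View pics/zoom1.png

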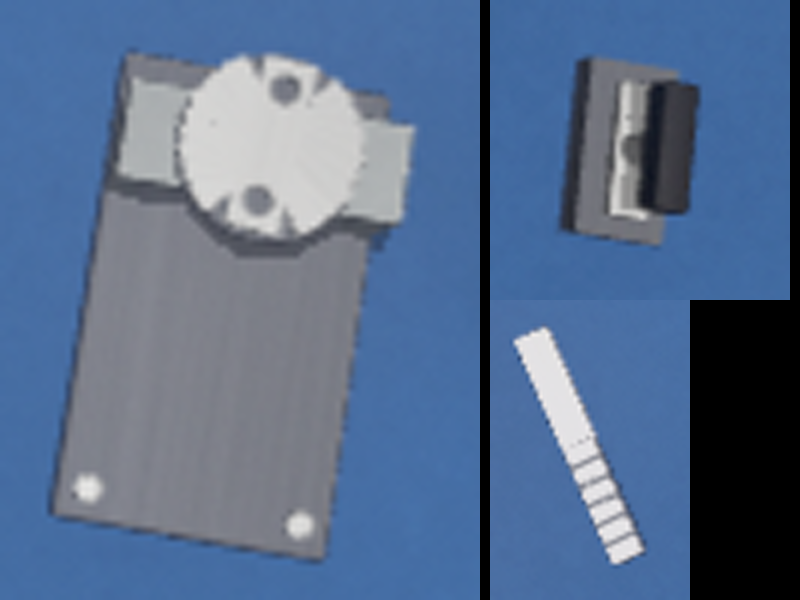

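View pics/zoom2.png

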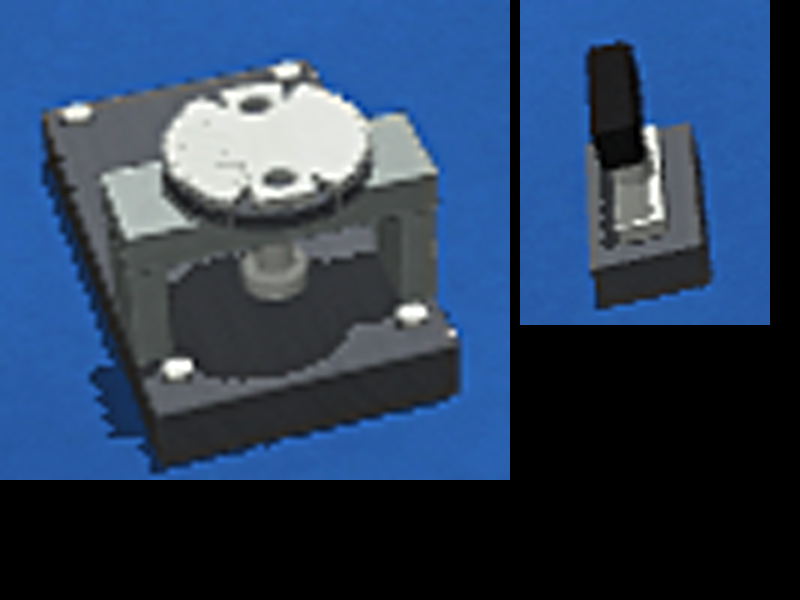

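```bash
cat > h.py <<'E'
from workcell import *
import cv2,numpy as np
def cast(n,uv,z):
    m=camera_model(n);K,R,t=np.array(m["camera_matrix"]),np.array(m["R"]),np.array(m["t"])
    uv=np.atleast_2d(np.asarray(uv,float))
    r=cv2.undistortPoints(uv.reshape(-1,1,2),K,None).reshape(-1,2)
    d=np.c_[r,np.ones(len(r))]@R; c=-R.T@t
    return c+d*((z-c[2])/d[:,2])[:,None]
def proj(n,X):
    m=camera_model(n);K,R,t=np.array(m["camera_matrix"]),np.array(m["R"]),np.array(m["t"])
    q=(np.atleast_2d(X)@R.T+t)@K.T
    return q[:,:2]/q[:,2:]
def comps(mask,minA=5):
    n,l,s,c=cv2.connectedComponentsWithStats(mask.astype(np.uint8))
    return [(s[i],c[i],l==i) for i in range(1,n) if s[i][4]>=minA]
def contour(mask):
    cs,_=cv2.findContours(mask.astype(np.uint8),cv2.RETR_EXTERNAL,cv2.CHAIN_APPROX_NONE)
    return max(cs,key=len).reshape(-1,2)
E
cat > m1.py <<'E'
from h import *
p=np.load("top0.npz")['p'];hsv=cv2.cvtColor(p,cv2.COLOR_BGR2HSV)
S,V=hsv[...,1],hsv[...,2]
def win(m,x0,x1,y0,y1):
    o=np.zeros(m.shape,bool);o[y0:y1,x0:x1]=m[y0:y1,x0:x1];return o
print("sat/val plate",hsv[250,320],"beam",hsv[205,310],"ring",hsv[209,335],"bench",hsv[300,200])
# gauge
g=max(comps(win((V>190)&(S<60),198,242,200,275)),key=lambda c:c[0][4])
c=contour(g[2]);print("gauge area",g[0])
P=cast("top",c,0.01)[:,:2];r=cv2.minAreaRect((P*1000).astype(np.float32));print("gauge rect z10",r,cv2.boxPoints(r))
# fixture plate
f=max(comps(win(S<90,285,365,185,285)),key=lambda c:c[0][4])
c=contour(f[2]);h=cv2.convexHull(c).reshape(-1,2);ap=cv2.approxPolyDP(cv2.convexHull(c),2,True).reshape(-1,2);print("fix poly",ap.tolist(),cast("top",ap,.03)[:,:2].round(4).tolist())
# ring
rg=max(comps(win((V>205)&(S<60),305,355,190,228)),key=lambda c:c[0][4])
c=cv2.convexHull(contour(rg[2])).reshape(-1,2)
P=cast("top",c,.116)[:,:2]*1000
print("ring circ",cv2.minEnclosingCircle(P.astype(np.float32)),cv2.fitEllipse(P.astype(np.float32)))
fill=np.zeros(V.shape,np.uint8);cv2.fillConvexPoly(fill,c,1);fill=cv2.erode(fill,np.ones((3,3)))
for q in comps((fill>0)&(V<190)): 
    w=(255.-V)*q[2];ys,xs=np.nonzero(q[2]);W=w[ys,xs];u=(xs*W).sum()/W.sum(),(ys*W).sum()/W.sum()
    print("hole",q[0],u,cast("top",u,.112)*1000)
E
python3 m1.py
```

```text
sat/val plate [113  24 136] beam [100   9 178] ring [ 30   1 205] bench [108 142 162]
gauge area [201 207  32  59 459]
gauge rect z10 ((539.7060546875, 307.56549072265625), (176.7151641845703, 25.088876724243164), 24.458202362060547) [[454.0836  282.4016 ]
 [464.47116 259.56415]
 [625.3285  332.72937]
 [614.9409  355.56683]]
fix poly [[349, 201], [353, 206], [352, 220], [338, 277], [294, 270], [306, 194], [333, 194]] [[0.6399, -0.0736], [0.6254, -0.0848], [0.5846, -0.0808], [0.4231, -0.0371], [0.4421, 0.0864], [0.6595, 0.0508], [0.6602, -0.0275]]
ring circ ((603.0020141601562, -4.25697135925293), 40.02571487426758) ((600.5520629882812, -0.2267446517944336), (66.8583755493164, 80.14201354980469), 128.3035888671875)
hole [330 200   4   3   7] (np.float64(331.2642089093702), np.float64(201.19662058371736)) [[623.97241367  -8.74660295 112.        ]]
hole [325 216   6   5  26] (np.float64(327.5503676470588), np.float64(217.96213235294118)) [[578.49564555   2.02155987 112.        ]]
```

```bash
cat > m2.py <<'E'
from h import *
p=np.load("top0.npz")['p'];hsv=cv2.cvtColor(p,cv2.COLOR_BGR2HSV).astype(float)
B=p[...,0].astype(float)-p[...,2]  # blue minus red
def cross(line,th):  # idx of subpixel crossings
    i=np.nonzero(np.diff(np.sign(line-th)))[0]
    return [k+(th-line[k])/(line[k+1]-line[k]) for k in i]
th=(B[300,200]+B[250,320])/2;print("th",th,B[300,200],B[250,320])
def fit(P):
    vx,vy,x,y=cv2.fitLine(P.astype(np.float32),cv2.DIST_HUBER,0,0.001,0.001).ravel();return np.array([x,y]),np.array([vx,vy])
L=[];Rr=[];N=[]
for v in range(225,266):
    c=[u+280 for u in cross(B[v,280:365],th)];
    L.append((c[0],v));Rr.append((c[-1],v))
for u in range(298,336):
    c=[v+250 for v in cross(B[250:290,u],th)];N.append((u,c[-1]))
out={}
for n,q in (("L",L),("R",Rr),("N",N)):
    P=cast("top",q,.03)[:,:2]*1000
    if n=="R": P=P[P[:,0]<560]
    x,d=fit(P);out[n]=(x,d)
    print(n,x,np.degrees(np.arctan2(d[1],d[0])), np.abs((P-x)@np.array([-d[1],d[0]])).max())
def width(z):pass
(l,dl),(r,dr),(n,dn)=out["L"],out["R"],out["N"]
if dl[0]<0:dl=-dl
nrm=np.array([-dl[1],dl[0]])
print("width",(l-r)@nrm)
# the visible left/near boundary: plate top edge or base edge
yaw=np.arctan2(dl[1],dl[0]);
A=np.array([dl,-dn]).T; s=np.linalg.solve(A,n-l); cor=l+s[0]*dl
print("NL corner",cor,"axis",cor+175*dl-65*nrm,"yaw",np.degrees(yaw))
V=hsv[...,2]
rg=np.zeros(V.shape,np.uint8);rg[188:230,300:360]=((V>190)&(hsv[...,1]<40))[188:230,300:360]
g=max(comps(rg),key=lambda c:c[0][4]);c=cv2.convexHull(contour(g[2])).reshape(-1,2)
P=(cast("top",c,.116)[:,:2]*1000).astype(np.float32);print("ring",g[0],cv2.minEnclosingCircle(P),cv2.fitEllipse(P))
print(cast("top",[(332.1,199.25),(327.6,217.6)],.116)*1000)
print(V[196:222,322:340].astype(int))
E
python3 m2.py
```

```text
th 51.5 90.0 13.0
L [507.85913  79.06472] -9.4243145 0.5441800194869223
R [510.36966 -54.07267] -9.599104 0.5211785883381946
N [429.7136   23.28286] 80.531006 0.5216903697508511
width 130.92932
NL corner [440.8717    90.183624] axis [602.86633    -2.5943642] yaw -9.4243145
ring [315 195  31  29 603] ((603.3211669921875, -4.1498942375183105), 41.18310546875) ((603.0496215820312, -4.080378532409668), (78.76111602783203, 82.15177917480469), 160.92715454101562)
[[628.55081831 -10.43691577 116.        ]
 [578.9044373    2.48425644 116.        ]]
[[204 211 211 210 210 155 146 200 208 204 204 205 207 205 204 196 166 161]
 [211 211 211 210 210 185 170 202 205 180 168 167 199 205 205 186 145 149]
 [209 210 210 211 211 210 192 204 161 135 131 108 135 196 206 178 140 137]
 [208 210 211 210 210 210 208 200 150 132 132 133 121 190 205 166 140 171]
 [211 209 210 211 211 209 209 200 152 133 132 132 135 192 204 170 187 205]
 [211 209 210 211 211 210 208 208 172 142 134 138 162 201 194 205 206 205]
 [210 211 210 211 210 209 208 208 206 189 162 183 202 207 185 199 204 205]
 [210 210 211 210 211 209 20
[... 697 characters left out ...]
206 205 206 207 205 204]
 [212 211 210 210 209 208 207 209 209 208 209 209 209 206 204 206 206 206]
 [212 212 211 210 209 207 207 209 208 208 210 209 210 208 206 204 206 207]
 [213 213 211 210 206 199 197 205 207 208 210 209 210 211 208 205 204 206]
 [212 211 211 200 153 138 134 164 203 209 210 211 210 210 211 208 206 205]
 [192 187 208 174 143 137 135 122 185 208 210 210 210 210 210 210 208 205]
 [141 183 207 175 143 137 136 136 155 204 209 211 211 211 210 208 210 208]
 [130 203 211 186 148 136 136 137 166 205 191 207 211 211 211 209 208 210]
 [147 205 210 208 176 149 144 165 204 209 159 201 211 211 211 210 208 205]
 [155 202 208 207 208 202 201 209 211 191 148 159 205 210 210 211 208 150]]
```

```bash
cat > m3.py <<'E'
from h import *
p=np.load("top0.npz")['p'];B=p[...,0].astype(float)-p[...,2]
def cross(line,th):
    i=np.nonzero(np.diff(np.sign(line-th)))[0]
    return [k+(th-line[k])/(line[k+1]-line[k]) for k in i]
def fit(P):
    vx,vy,x,y=cv2.fitLine(P.astype(np.float32),cv2.DIST_HUBER,0,0.001,0.001).ravel()
    d=np.array([vx,vy]);d=d if d[0]>0 else -d
    return np.array([x,y]),d
for nm,vr,zl in(("blade",range(213,230),.005),("handle",range(242,260),.018)):
    l=[];r=[]
    for v in vr:
        c=cross(B[v,195:245],50);l.append((195+c[0],v));r.append((195+c[-1],v))
    (lx,ld),(rx,rd)=fit(cast("top",l,zl)[:,:2]*1e3),fit(cast("top",r,0)[:,:2]*1e3)
    a=[np.degrees(np.arctan2(d[1],d[0])) for d in(ld,rd)];d=(ld+rd)/2;n=np.array([-d[1],d[0]])
    print(nm,"angles",a,"width",(lx-rx)@n,"center line pt",(lx+rx)/2, )
    if nm=="blade": D=d;C=rx+n*13
    else: print("offset of handle centre from blade line",((lx+rx)/2-C)@np.array([-D[1],D[0]]))
# tip & tail along columns centre line: sample along direction in image
def prof(s0,s1,z):
    s=np.arange(s0,s1,.5);X=C[None]+s[:,None]*D
    uv=proj("top",np.c_[X/1e3,np.full(len(s),z)]).astype(np.float32)
    b=cv2.remap(B.astype(np.float32),uv[:,:1].copy(),uv[:,1:].copy(),cv2.INTER_LINEAR).ravel()
    return s0+.5*np.array(cross(b,50)) 
t=prof(0,120,.005);h=prof(-200,0,.0);h2=prof(-200,0,.018)
print("tip s",t,"tail z0",h,"z18",h2)
print("tip",C+t[-1]*D,"origin",C+(t[-1]-135)*D,"yaw",np.degrees(np.arctan2(D[1],D[0])))
# rack
for n in("top",):
    m=camera_model(n);print("cam",-np.array(m["R"]).T@m["t"])
E
python3 m3.py
```

```text
blade angles [np.float32(24.94611), np.float32(25.157042)] width 27.669687 center line pt [578.8977 325.1388]
handle angles [np.float32(24.995869), np.float32(25.001528)] width 25.395266 center line pt [498.92804 287.77014]
offset of handle centre from blade line 0.84348106
tip s [58.63963316] tail z0 [-122.71265244] z18 [-123.90356083]
tip [622.54873087 344.6198871 ] origin [500.2488028  287.45639913] yaw 25.051579
cam [0.42642462 0.16722105 1.19281041]
```

```bash
cat > m4.py <<'E'
from h import *
p=np.load("top0.npz")['p'];B=p[...,0].astype(float)-p[...,2];V=p.max(2).astype(float)
np.set_printoptions(linewidth=220)
print(V[244:288,417:450].astype(int))
print("B");print(B[244:288:3,417:450].astype(int))
E
python3 m4.py
```

```text
[[158 159 158 ... 160 161 161]
 [158 159 159 ... 161 160 161]
 [159 159 159 ... 161 160 160]
 ...
 [160 161 161 ... 160 161 159]
 [160 162 161 ... 161 160 160]
 [159 160 160 ... 160 161 160]]
B
[[94 95 94 93 95 95 96 97 95 95 95 95 94 94 95 96 96 95 95 95 93 94 96 96 94 95 95 96 94 94 95 95 94]
 [96 94 93 95 95 52 20 16 11 11 10  9 11 27 29 45 66 70 84 89 88 92 93 94 96 95 95 95 95 96 96 96 95]
 [93 94 95 94 80 33 16 15 12 10 11 11 10 10  9  9  8 10  9 10  9 10 10 11 11 45 86 94 95 93 94 95 95]
 [94 93 93 93 64 24 15 11 10 10 11 10 11  6 -1 -2 -1 -1  0  6 14 20 17 11 10  8 10  9  8 31 87 94 94]
 [95 96 95 96 53 19 13  9 10  8  9 10  9  5 -3 -3 -1  0  0  5 18 19 15  8  7  8  7  8  8 51 90 95 95]
 [93 93 94 81 34 12 13  7  9 10 10  8  6  2 -2 -1  0  0  1  8 17 16 11  8  9  7  8  8  9 70 92 94 95]
 [94 95 94 66 24 13 11  9 10  9 10 10  4 -2 -1  1  3  4  6 12 16 14  8  7  8  6  7  8 11 88 94 95 95]
 [95 95 94 52 18 12  9  9 10  9  8  8  4 -1  1  3  2  3  7 14 14 13  6  6  7  7  8  8 31 89 94 93 93]
 [94 95 94 41 13 12 10  9  9  9  9  5  3 -2 -2  0 -1  0  8 15 15 11  7  5  6  6  7  8 69 91 94 94 94]
 [94 93 79 32 10 11 10  9  8 10  7  4 -1 -3 -2 -1 -1  1  9 14 14  9  6  5  5  7  6  6 89 96 94 94 94]
 [93 93 51 16 11  9 10 10  9  8  8  5 -2 -2 -1 -1 -1  2 10 14 14  8  5  5  6  6  6 27 88 94 95 94 95]
 [94 95 40 11 10  9  9  8  9  9  6  3 -1 -2 -2 -2 -2 -3 -2  1  5  8 12 29 34 30 27 72 93 95 94 94 94]
 [95 80 37 18 14 11  9  8  9  7  9  8  8  6  9  8 10  9  8  8  9  9 28 82 94 96 95 96 95 94 94 95 95]
 [95 93 93 95 95 93 94 94 94 93 94 94 94 80 78 65 42 39 21 16 13 11 63 93 95 95 96 95 95 94 94 94 94]
 [94 95 95 94 93 93 95 94 94 95 94 94 94 93 94 94 94 93 95 95 95 95 96 95 94 96 96 95 96 94 96 96 95]]
```

Run:
```python
import cv2,numpy as np
p=np.load("top0.npz")['p']
b=cv2.resize(p[240:292,415:455],None,fx=11,fy=11,interpolation=cv2.INTER_CUBIC)
cv2.imwrite("pics/zoom3.png",b)
```

```text
(no output)
```

View pics/zoom3.png

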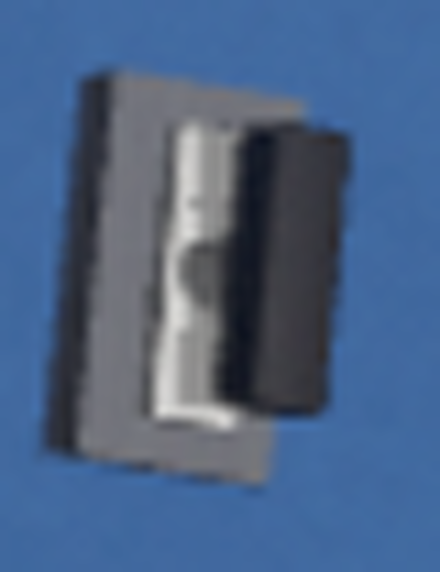

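```bash
cat > m5.py <<'E'
from h import *
p=np.load("top0.npz")['p'];B=p[...,0].astype(float)-p[...,2];V=p.max(2).astype(float)
def cross(line,th):
    i=np.nonzero(np.diff(np.sign(line-th)))[0]
    return [k+(th-line[k])/(line[k+1]-line[k]) for k in i]
def fit(q,z):
    P=(cast("top",q,z)[:,:2]*1e3).astype(np.float32)
    vx,vy,x,y=cv2.fitLine(P,cv2.DIST_HUBER,0,0.001,0.001).ravel();d=np.array([vx,vy]);d=d if d[0]>0 else -d
    return np.array([x,y]),d
def show(n,q,z):
    x,d=fit(q,z);print(n,x,np.degrees(np.arctan2(d[1],d[0])));return x,d
L=[];H=[];D=[];W=[];T=[]
for v in range(251,277):
    c=cross(B[v,410:460],50);L.append((410+c[0],v))
    if 254<=v<=274:H.append((410+c[-1],v))
    # rack side/top border : V ~40->130
    c=cross(V[v,418:430],95);  k=[x for x in c if x>2]
    if k:T.append((418+k[-1],v))
    if 254<=v<=274:
        a=int(H[-1][0])-9; c=cross(V[v,a:a+8],(V[v,a+1:a+3].min()+V[v,a+6])/2)
        D.append((a+c[0],v)) if c else None
N=[];F=[]
for u in range(424,438):
    c=cross(B[270:295,u],50);N.append((u,270+c[0]))
for u in range(427,440): 
    c=cross(B[236:260,u],50);F.append((u,236+c[0]))
HN=[];HF=[]
for u in range(441,444):
    c=cross(B[270:290,u],50);HN.append((u,270+c[0]))
for u in range(442,446):
    c=cross(B[240:258,u],50);HF.append((u,240+c[0]))
lx,ld=show("rack L z0",L,0);tx,td=show("rack topL z25",T,.025)
hx,hd=show("handle R z93",H,.093);dx,dd=show("handle L top",D,.093)
nx,nd=show("rack N z25",N,.025);fx,fd=show("rack F",F,.025)
yaw=np.mean([np.arctan2(d[1],d[0]) for d in(ld,hd)]);d=np.array([np.cos(yaw),np.sin(yaw)]);n=np.array([-d[1],d[0]])
print("yaw",np.degrees(yaw))
print("handle width",(dx-hx)@n,"n-coord: rackL",lx@n,"topL",tx@n,"handle R",hx@n,"L",dx@n)
print("d: rack near",nx@d,"far",fx@d,"mid",(nx+fx)@d/2)
a=cast("top",HN,.093)[:,:2]*1e3@d;b=cast("top",HF,.093)[:,:2]*1e3@d;print("handle near",a,"far",b,(a.mean()+b.mean())/2)
s=(nx+fx)@d/2
for nc in(lx@n-25-.0,hx@n+10):print("centre",d*s+n*nc)
# scene camera check of handle: dark blob
E
python3 m5.py
```

```text
rack L z0 [ 459.66345 -282.6308 ] -9.361865
rack topL z25 [ 463.77625 -290.7684 ] 6.6415057
handle R z93 [ 456.78305 -315.40094] -9.354535
handle L top [ 457.61264 -296.37662] -8.482581
rack N z25 [ 408.27673 -300.07324] 80.9999
rack F [ 508.616   -311.89465] 80.97675
yaw -9.3582
handle width 18.906027 n-coord: rackL -204.12518 topL -211.48572 handle R -236.92752 L -218.02151
d: rack near 451.63675 far 552.56287 mid 502.0998
handle near [466.92542231 467.26514376 467.63227983] far [542.66791595 536.71193358 536.91488794 537.03561177] 502.80343463948543
centre [ 458.16022 -307.7203 ]
centre [ 458.51758 -305.55188]
```

```bash
cat > go.py <<'E'
import sys
from h import *
from scipy.spatial.transform import Rotation as Ro
# usage: go.py x y z(mm) yawOfToolY(deg): prints turn needed and then shift in tool axes AFTER the turn
o=get_obs();R=Ro.from_quat(o["ee_rot"]);M=R.as_matrix();p=np.array(o["position"])*1e3
y=np.degrees(np.arctan2(M[1,1],M[0,1]))
print("t",round(o["clock"],2),"tcp",p.round(2),"toolY yaw",round(y,2),"tilt z",M[:,2].round(4),"F",np.round(o["ft_force"],1),"M",np.round(o["torque"],2),"w",round(o["grip_width"],3))
if len(sys.argv)>1:
    t=np.array(list(map(float,sys.argv[1:4])));ty=float(sys.argv[4])
    a=np.radians(ty);Y=np.array([np.cos(a),np.sin(a),0]);Z=np.array([0,0,-1.]);X=np.cross(Y,Z)
    T=np.c_[X,Y,Z]
    print("rotvec(tool)",(R.inv()*Ro.from_matrix(T)).as_rotvec().round(4),"shift after turn",(T.T@(t-p)).round(2),"| shift before turn",(M.T@(t-p)).round(2))
E
python3 go.py 499.3 287.9 160 115.05
```

```text
t 0.1 tcp [168.32 601.61 255.61] toolY yaw 74.37 tilt z [-3.0e-04 -1.2e-03 -1.0e+00] F [-0.4 -0.   0. ] M [ 0.01 -0.02 -0.  ] w 0.999
rotvec(tool) [-1.2e-03 -4.0e-04 -7.1e-01] shift after turn [-167.02 -424.34   95.61] | shift before turn [-403.26 -212.81   95.9 ]
```

```bash
python3 -m creep '[[0,0,-0.142,0,0,0,0],[0,0,-0.142,0,0,0,0],[0,0,-0.142,0,0,0,0],[0,0,-0.142,0,0,0,0],[0,0,-0.142,0,0,0,0],[0,0,0,0,0,0,0]]' 40; python3 go.py 499.3 287.9 160 115.05
```

```text
clock: 0.7
position: [0.1684, 0.6017, 0.2559]
ee_rot: [-0.218, 0.976, -0.0, -0.0]
ft_force: [0.0, -0.5, -0.4]
grip_width: 0.994
t 0.7 tcp [168.44 601.7  255.9 ] toolY yaw 115.17 tilt z [-3.e-04 -7.e-04 -1.e+00] F [ 0.  -0.5 -0.4] M [-0.02  0.02  0.01] w 0.994
rotvec(tool) [-0.0005 -0.0005  0.0021] shift after turn [-166.87 -424.37   95.9 ] | shift before turn [-166.01 -424.68   96.01]
```

```bash
python3 -m creep '[[0,0,0,-16,-42,0,0],[0,0,0,-17,-42,0,0],[0,0,0,-17,-43,0,0],[0,0,0,-17,-43,0,0],[0,0,0,-17,-43,12,0],[0,0,0,-17,-43,12,0],[0,0,0,-17,-43,12,0],[0,0,0,-17,-42,12,0]]'; python3 -m creep '[[0,0,0,-17,-42,12,0],[0,0,0,-15,-41,12,0],[0,0,0,0,0,12,0],[0,0,0,0,0,12,0],[0,0,0,0,0,0,0]]'; python3 go.py 499.3 287.9 100 115.05
```

```text
clock: 1.5
position: [0.4362, 0.3485, 0.2079]
ee_rot: [-0.214, 0.977, 0.0, 0.0]
ft_force: [1.2, 1.1, -0.8]
grip_width: 1.001
clock: 2.0
position: [0.4974, 0.2892, 0.1584]
ee_rot: [-0.217, 0.976, -0.0, -0.002]
ft_force: [-0.1, 0.5, -0.1]
grip_width: 1.001
t 2.0 tcp [497.43 289.2  158.37] toolY yaw 115.03 tilt z [-0.003  -0.0012 -1.    ] F [-0.1  0.5 -0.1] M [-0.04  0.06  0.01] w 1.001
rotvec(tool) [ 0.0002 -0.0032 -0.0004] shift after turn [-1.15 -1.97 58.37] | shift before turn [-1.33 -1.98 58.37]
```

```bash
python3 -m creep '[[0,0,0,-1.2,-2,20,0],[0,0,0,0,0,20,0],[0,0,0,0,0,30,0],[0,0,0,0,0,20,0],[0,0,0,0,0,18,0],[0,0,0,0,0,0,0],[0,0,0,0,0,0,0]]'; python3 go.py 499.3 287.9 29 115.05
python3 - <<'E'
from h import *
p,d=camera("top");cv2.imwrite("pics/top1.png",cv2.resize(p[180:290,150:290],None,fx=5,fy=5))
E
```

```text
clock: 2.7
position: [0.5007, 0.2884, 0.053]
ee_rot: [-0.217, 0.976, 0.0, 0.0]
ft_force: [0.3, -0.8, 1.1]
grip_width: 0.999
t 2.7 tcp [500.68 288.42  53.03] toolY yaw 115.1 tilt z [-0.e+00  6.e-04 -1.e+00] F [ 0.3 -0.8  1.1] M [ 0.   -0.02 -0.02] w 0.999
rotvec(tool) [0.0006 0.0002 0.0009] shift after turn [ 1.47  0.11 24.03] | shift before turn [ 1.47  0.1  24.03]
```

View pics/top1.png

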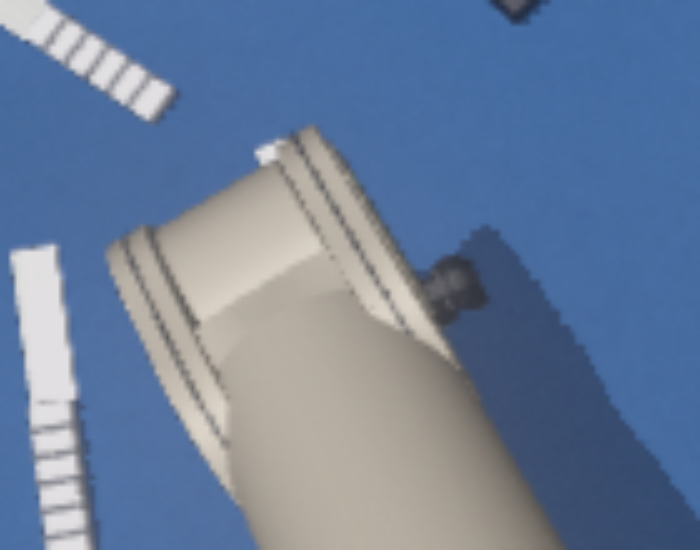

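The top view is blocked by the arm; only the blade tip shows at about (265,152). I'll go on down.

```bash
python3 -m creep '[[0,0,0,1.4,0,10,0],[0,0,0,0,0,11,0],[0,0,0,0,0,0,0],[0,0,0,0,0,0,0]]'; python3 go.py 499.3 287.9 29 115.05
python3 - <<'E'
from h import *
p,d=camera("scene");cv2.imwrite("pics/sc1.png",cv2.resize(p[130:250,260:420],None,fx=4.5,fy=4.5))
E
```

```text
clock: 3.15
position: [0.4996, 0.2864, 0.0309]
ee_rot: [-0.217, 0.976, -0.0, -0.0]
ft_force: [0.0, 1.0, 0.4]
grip_width: 1.005
t 3.15 tcp [499.65 286.44  30.94] toolY yaw 115.04 tilt z [-7.e-04 -4.e-04 -1.e+00] F [0.  1.  0.4] M [ 0.01 -0.01  0.07] w 1.005
rotvec(tool) [-0.0001 -0.0008 -0.0001] shift after turn [-0.3   1.47  1.94] | shift before turn [-0.3   1.47  1.94]
```

View pics/sc1.png

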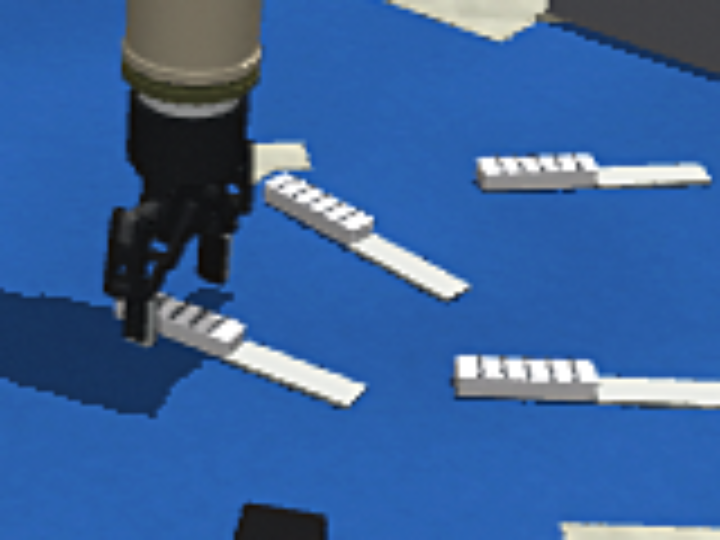

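The fingers straddle the handle, near (150,315) in the crop. Closing now.

```bash
python3 -m creep '[[0,0,0,0,0,1,0],[0,0,0,0,0,0,255],[0,0,0,0,0,0,255],[0,0,0,0,0,0,255],[0,0,0,0,0,0,255],[0,0,0,0,0,0,255],[0,0,0,0,0,0,255],[0,0,0,0,0,0,255]]' 50; python3 go.py 499.3 287.9 29 115.05
```

```text
clock: 4.0
position: [0.5, 0.2869, 0.0307]
ee_rot: [-0.217, 0.976, 0.0, 0.0]
ft_force: [-0.9, -0.3, 5.0]
grip_width: 0.265
t 4.0 tcp [500.03 286.87  30.68] toolY yaw 115.05 tilt z [ 4.e-04  6.e-04 -1.e+00] F [-0.9 -0.3  5. ] M [0.13 0.31 0.02] w 0.265
rotvec(tool) [0.0003 0.0006 0.0001] shift after turn [0.22 1.24 1.68] | shift before turn [0.22 1.24 1.68]
```

```bash
python3 -m creep '[[0,0,0,0,0,-5,255],[0,0,0,0,0,-15,255],[0,0,0,0,0,-20,255],[0,0,0,0,0,-30,255],[0,0,0,0,0,-30,255],[0,0,0,0,0,-30,255],[0,0,0,0,0,-20,255],[0,0,0,0,0,-10,255]]'; python3 -m creep '[[0,0,0.12,0,0,0,255],[0,0,0.12,0,0,0,255],[0,0,0.12,0,0,0,255],[0,0,0.12,0,0,0,255],[0,0,0.123,0,0,0,255],[0,0,0,0,0,0,255],[0,0,0,0,0,0,255]]'; python3 go.py 420.9 26.4 189.6 80.5
```

```text
clock: 4.8
position: [0.5005, 0.2868, 0.1932]
ee_rot: [-0.217, 0.976, 0.001, 0.001]
ft_force: [0.6, -0.5, -2.5]
grip_width: 0.269
clock: 5.5
position: [0.4996, 0.2865, 0.19]
ee_rot: [0.081, 0.997, -0.0, -0.0]
ft_force: [0.2, -0.1, -1.3]
grip_width: 0.269
t 5.5 tcp [499.58 286.49 190.04] toolY yaw 80.71 tilt z [-6.e-04 -4.e-04 -1.e+00] F [ 0.2 -0.1 -1.3] M [-0.04  0.05  0.02] w 0.269
rotvec(tool) [-0.0005 -0.0005  0.0037] shift after turn [  34.67 -269.51    0.44] | shift before turn [  35.67 -269.38    0.59]
```

Gauge held. Translate over the plate's front, turn 0.003 more.

```bash
python3 -m creep '[[0,0,0.003,5,-35,0,255],[0,0,0,5,-40,0,255],[0,0,0,5,-40,0,255],[0,0,0,5,-40,0,255],[0,0,0,5,-40,0,255],[0,0,0,5,-40,0,255],[0,0,0,5,-35,0,255],[0,0,0,0,0,0,255]]'; python3 -m creep '[[0,0,0,0,0,0,255],[0,0,0,0,0,0,255]]';python3 go.py 420.9 26.4 189.6 80.5
python3 - <<'E'
from h import *
p,d=camera("top");cv2.imwrite("pics/top2.png",cv2.resize(p[170:300,260:390],None,fx=4.6,fy=4.6))
p,d=camera("scene");cv2.imwrite("pics/sc2.png",cv2.resize(p[100:290,130:330],None,fx=3,fy=3))
E
```

```text
clock: 6.3
position: [0.4189, 0.022, 0.1903]
ee_rot: [0.086, 0.996, 0.0, -0.0]
ft_force: [0.4, 1.1, -2.1]
grip_width: 0.265
clock: 6.5
position: [0.4203, 0.0271, 0.1904]
ee_rot: [0.083, 0.997, 0.0, 0.0]
ft_force: [1.0, -0.1, -2.4]
grip_width: 0.266
t 6.5 tcp [420.32  27.13 190.41] toolY yaw 80.47 tilt z [ 3.e-04  2.e-04 -1.e+00] F [ 1.  -0.1 -2.4] M [0.03 0.06 0.01] w 0.266
rotvec(tool) [ 0.0003  0.0003 -0.0005] shift after turn [-0.69 -0.62  0.81] | shift before turn [-0.69 -0.62  0.81]
```

View pics/top2.png

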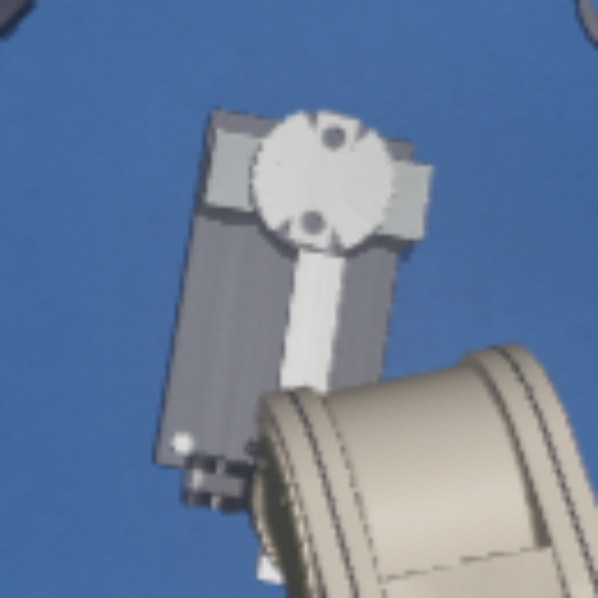

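View pics/sc2.png

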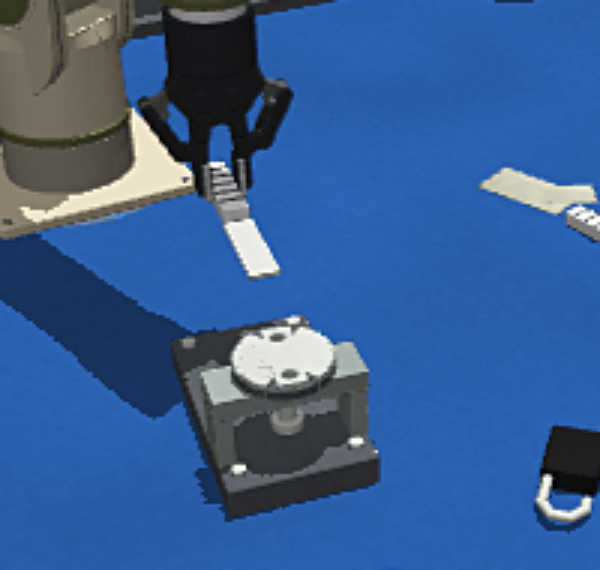

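The blade in the top view at about (312,320) points straight at the ring. In the scene view the gauge hangs level in the jaws. Lowering to about 5 mm above the plate, then measuring the blade.

```bash
python3 -m creep '[[0,0,0,-1,-0.5,15,255],[0,0,0,0,0,25,255],[0,0,0,0,0,25,255],[0,0,0,0,0,25,255],[0,0,0,0,0,20,255],[0,0,0,0,0,9,255],[0,0,0,0,0,5,255],[0,0,0,0,0,0,255]]'; python3 -m creep '[[0,0,0,0,0,0,255]]';python3 go.py 420.9 26.4 65.6 80.5
cat > m6.py <<'E'
from h import *
import sys
z0=float(sys.argv[1]);v0,v1=int(sys.argv[2]),int(sys.argv[3])
p,d=camera("top");cv2.imwrite(f"pics/{sys.argv[4]}.png",cv2.resize(p[170:300,260:390],None,fx=4.6,fy=4.6))
V=p.max(2).astype(float)
A=np.array([603.4,-4.1]);a=np.radians(-9.5);D=np.array([np.cos(a),np.sin(a)]);N=np.array([-D[1],D[0]])
l=[];r=[]
for v in range(v0,v1):
    xs=np.nonzero(V[v,310:350]>175)[0]
    if len(xs)<5: continue
    # largest run near the centre
    i,j=310+xs[0],310+xs[-1]; th=175
    l.append((i-1+(th-V[v,i-1])/(V[v,i]-V[v,i-1]),v)); r.append((j+(V[v,j]-th)/(V[v,j]-V[v,j+1]),v))
def f(q,z):
    P=(cast("top",q,z)[:,:2]*1e3).astype(np.float32);vx,vy,x,y=cv2.fitLine(P,cv2.DIST_HUBER,0,.001,.001).ravel()
    return np.array([x,y]),np.array([vx,vy])*np.sign(vx)
(lx,ld),(rx,rd)=f(l,z0+.0),f(r,z0+.005)
print("angles",[np.degrees(np.arctan2(q[1],q[0])).round(2) for q in(ld,rd)],"lat L,R",((lx-A)@N).round(2),((rx-A)@N).round(2),"centre",(((lx+rx)/2-A)@N).round(2),"along",((lx-A)@D).round(0))
print("rows",v0,v1,[ (round(x,1),v) for x,v in l[::4]],[ (round(x,1),v) for x,v in r[::4]])
E
python3 m6.py .036 226 250 top3
```

```text
clock: 7.4
position: [0.4212, 0.0259, 0.0663]
ee_rot: [0.084, 0.996, -0.0, -0.0]
ft_force: [-0.3, -0.4, -2.0]
grip_width: 0.268
clock: 7.5
position: [0.4216, 0.0259, 0.067]
ee_rot: [0.084, 0.996, 0.0, 0.001]
ft_force: [0.4, -0.3, -1.8]
grip_width: 0.265
t 7.5 tcp [421.63  25.89  67.02] toolY yaw 80.35 tilt z [ 1.1e-03  4.0e-04 -1.0e+00] F [ 0.4 -0.3 -1.8] M [ 0.02  0.04 -0.05] w 0.265
rotvec(tool) [ 0.0006  0.001  -0.0026] shift after turn [0.8  0.38 1.42] | shift before turn [0.8  0.38 1.42]
angles [np.float32(-9.46), np.float32(-9.49)] lat L,R 11.8 -13.01 centre -0.61 along -86.0
rows 226 250 [(np.float64(318.6), 230), (np.float64(318.1), 234), (np.float64(317.6), 238), (np.float64(316.7), 242), (np.float64(316.6), 246)] [(np.float64(325.8), 230), (np.float64(327.2), 234), (np.float64(326.6), 238), (np.float64(326.0), 242), (np.float64(325.7), 246)]
```

View pics/top3.png

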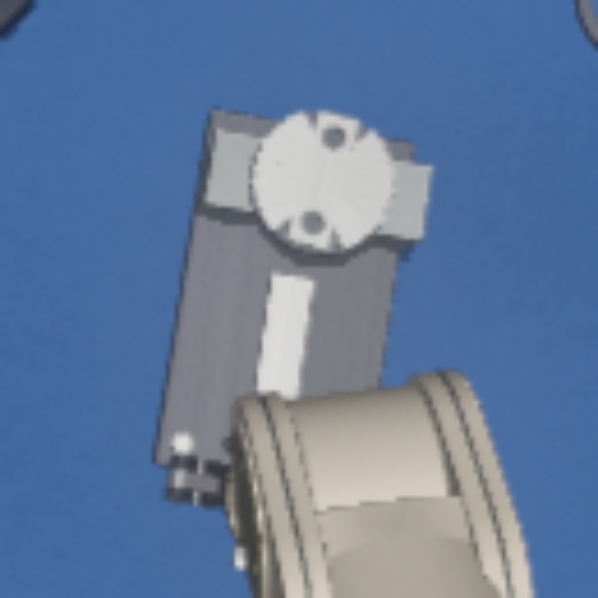

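```bash
python3 - <<'E'
from h import *
P=cast("top",[((293+.5)/4.6-.5+260,(278+.5)/4.6-.5+170)],.041)[0,:2]*1e3
a=np.radians(-9.5);D=np.array([np.cos(a),np.sin(a)]);print("tip along",(P-[603.4,-4.1])@D,(P-[603.4,-4.1])@[-D[1],D[0]])
E
python3 -m creep '[[0,0,0,0,0,3,255],[0,0,0,0,0,2,255],[0,0,0,0,0,0.5,255],[0,0,0,0,0,0,255],[0,0,0,0,0,0,255]]'; python3 go.py
```

```text
tip along -50.082644238517744 -0.37855508695395573
clock: 8.05
position: [0.421, 0.0256, 0.0608]
ee_rot: [0.084, 0.996, 0.0, -0.0]
ft_force: [-0.7, 0.2, -1.7]
grip_width: 0.269
t 8.05 tcp [421.01  25.63  60.81] toolY yaw 80.33 tilt z [-0.e+00  1.e-04 -1.e+00] F [-0.7  0.2 -1.7] M [ 0.    0.03 -0.01] w 0.269
```

```bash
python3 -m creep '[[0,0,0,0,0,0.5,255],[0,0,0,0,0,0,255]]';python3 -m creep '[[0,0,0,0,0,0.5,255],[0,0,0,0,0,0,255]]'; python3 go.py
```

```text
clock: 8.25
position: [0.4211, 0.0256, 0.0606]
ee_rot: [0.084, 0.996, 0.0, -0.0]
ft_force: [-2.0, -0.7, 4.0]
grip_width: 0.264
clock: 8.45
position: [0.421, 0.0257, 0.0605]
ee_rot: [0.084, 0.996, 0.0, -0.0]
ft_force: [-6.3, -2.1, 13.9]
grip_width: 0.265
t 8.45 tcp [421.04  25.65  60.49] toolY yaw 80.32 tilt z [-3.e-04  5.e-04 -1.e+00] F [-6.3 -2.1 13.9] M [-0.16  1.31  0.02] w 0.265
```

```bash
python3 -m creep '[[0,0,0,0,0,-0.7,255],[0,0,0,-6,0,0,255],[0,0,0,-10,0,0,255],[0,0,0,-10,0,0,255],[0,0,0,-10,0,0,255],[0,0,0,0,0,0,255]]'; python3 go.py; python3 -m creep '[[0,0,0,-10,0,0,255],[0,0,0,-10,0,0,255],[0,0,0,-10,0,0,255],[0,0,0,-5,0,0,255],[0,0,0,0,0,0,255],[0,0,0,0,0,0,255]]'; python3 go.py;  python3 m6.py .030 226 250 top4
```

```text
clock: 9.05
position: [0.4579, 0.0195, 0.0607]
ee_rot: [0.084, 0.996, 0.0, 0.001]
ft_force: [1.7, 0.1, 1.3]
grip_width: 0.269
t 9.05 tcp [457.88  19.49  60.67] toolY yaw 80.32 tilt z [ 1.3e-03 -1.0e-04 -1.0e+00] F [1.7 0.1 1.3] M [ 0.11 -0.45  0.06] w 0.269
clock: 9.65
position: [0.4915, 0.0138, 0.0607]
ee_rot: [0.084, 0.996, 0.0, 0.001]
ft_force: [0.9, -0.3, 2.8]
grip_width: 0.266
t 9.65 tcp [491.47  13.78  60.66] toolY yaw 80.33 tilt z [ 1.1e-03  2.0e-04 -1.0e+00] F [ 0.9 -0.3  2.8] M [ 0.1  -0.24  0.03] w 0.266
angles [np.float32(-14.49), np.float32(0.0)] lat L,R 1.49 -95.55 centre -47.03 along -63.0
rows 226 250 [(np.float64(322.4), 226), (np.float64(322.6), 230), (np.float64(323.3), 234), (np.float64(320.8), 238), (np.float64(320.9), 242), (np.float64(313.9), 246)] [(np.float64(343.0), 226), (np.float64(336.0), 230), (np.float64(inf), 234), (np.float64(381.0), 238), (np.float64(343.0), 242), (np.float64(344.0), 246)]m6.py:13: RuntimeWarning: divide by zero encountered in scalar divide
  l.append((i-1+(th-V[v,i-1])/(V[v,i]-V[v,i-1]),v)); r.append((j+(V[v,j]-th)/(V[v,j]-V[v,j+1]),v))
h.py:7: RuntimeWarning: invalid value encountered in matmul
  d=np.c_[r,np.ones(len(r))]@R; c=-R.T@t
h.py:8: RuntimeWarning: invalid value encountered in multiply
  return c+d*((z-c[2])/d[:,2])[:,None]
```

Run:
```python
from h import *
p,d=camera("scene");cv2.imwrite("pics/sc3.png",cv2.resize(p[190:280,180:280],None,fx=6.5,fy=6.5,interpolation=cv2.INTER_CUBIC))
```

```text
(no output)
```

View pics/sc3.png

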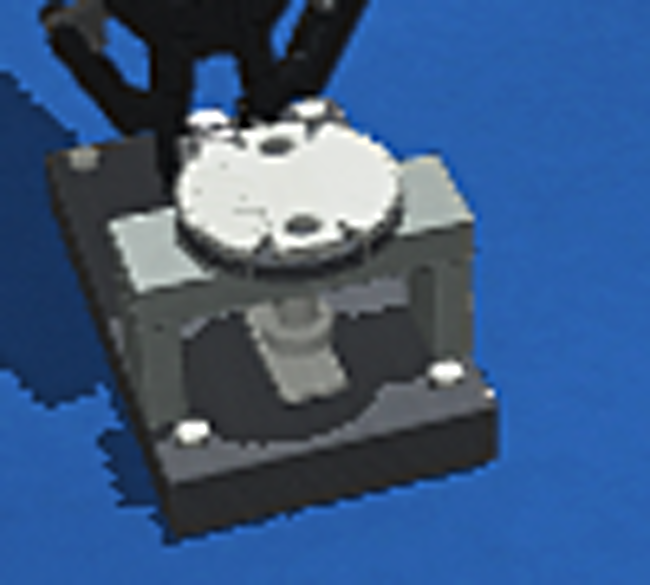

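View pics/top4.png

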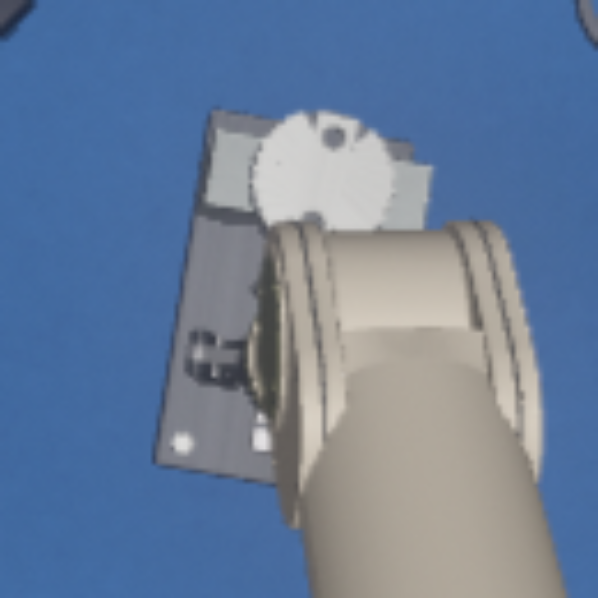

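The scene view shows the blade under the foot, with the tip corners at (290,402) and (347,385) in the crop, beyond the foot. Measuring.

```bash
cat > fx.py <<'E'
from h import *
a=np.radians(-9.5);D=np.array([np.cos(a),np.sin(a)]);N=np.array([-D[1],D[0]]);A=np.array([603.4,-4.1])
def fxy(P): P=np.atleast_2d(P)[:,:2]*1e3-A; return np.c_[P@D,P@N].round(1)
E
python3 - <<'E'
from fx import *
q=lambda u,v:((u+.5)/6.5-.5+180,(v+.5)/6.5-.5+190)
print("tip corners",fxy(cast("scene",[q(290,402),q(347,385)],.032)))
print("plate far corners z30",fxy(cast("scene",[q(165,482),q(497,395)],.03)))
p,d=camera("scene")
g=p[190:280,180:280]
from numpy import *
set_printoptions(linewidth=250)
# ring ellipse in scene
hs=cv2.cvtColor(p,cv2.COLOR_BGR2HSV);m=np.zeros(p.shape[:2],np.uint8);m[195:240,200:245]=((hs[...,2]>195)&(hs[...,1]<40))[195:240,200:245]
c=max(comps(m),key=lambda c:c[0][4]);h=cv2.convexHull(contour(c[2])).reshape(-1,2)
P=cast("scene",h,.116);print("ring scene",c[0],cv2.minEnclosingCircle((P[:,:2]*1e3).astype(np.float32)),cv2.fitEllipse((P[:,:2]*1e3).astype(np.float32)))
E
```

```text
tip corners [[21.3 -8.2]
 [19.2 15. ]]
plate far corners z30 [[ 46.9 -63.1]
 [ 42.6  67.9]]Traceback (most recent call last):
  File "<stdin>", line 11, in <module>
TypeError: max() got an unexpected keyword argument 'key'
```

```bash
python3 -m creep '[[0,0,0,0,0,0,150],[0,0,0,0,0,0,100],[0,0,0,0,0,0,60],[0,0,0,0,0,0,0],[0,0,0,0,0,0,0],[0,0,0,0,0,0,0],[0,0,0,0,0,-10,0],[0,0,0,0,0,-20,0]]';python3 -m creep '[[0,0,0,0,0,-30,0],[0,0,0,0,0,-30,0],[0,0,0,0,0,-30,0],[0,0,0,0,0,-20,0],[0,0,0,0,-10,-10,0],[0,0,0,0,-30,0,0],[0,0,0,0,-40,0,0],[0,0,0,0,-40,0,0]]'; python3 go.py 458.6 -305.6 150 80.6
python3 - <<'E'
from h import *
p,d=camera("top");cv2.imwrite("pics/top5.png",cv2.resize(p[170:300,260:390],None,fx=4.6,fy=4.6))
q,d=camera("scene");cv2.imwrite("pics/sc5.png",cv2.resize(q[190:280,180:280],None,fx=6.5,fy=6.5,interpolation=cv2.INTER_CUBIC))
np.savez("n5.npz",p=p,q=q)
E
```

```text
clock: 10.6
position: [0.4901, 0.0136, 0.0903]
ee_rot: [0.084, 0.996, -0.0, -0.001]
ft_force: [0.8, -0.8, 1.3]
grip_width: 1.0
clock: 11.4
position: [0.4699, -0.1064, 0.2104]
ee_rot: [0.084, 0.996, 0.0, -0.0]
ft_force: [0.5, 0.6, 0.2]
grip_width: 0.999
t 11.4 tcp [ 469.91 -106.43  210.36] toolY yaw 80.36 tilt z [-4.e-04  1.e-04 -1.e+00] F [0.5 0.6 0.2] M [-0.04 -0.07  0.  ] w 0.999
rotvec(tool) [-0.     -0.0004 -0.0043] shift after turn [ -21.37 -198.34   60.36] | shift before turn [ -22.24 -198.25   60.36]
```

View pics/top5.png

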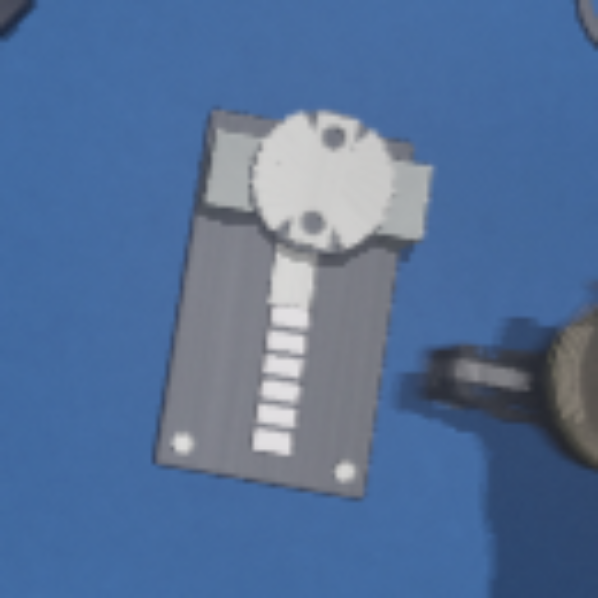

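View pics/sc5.png

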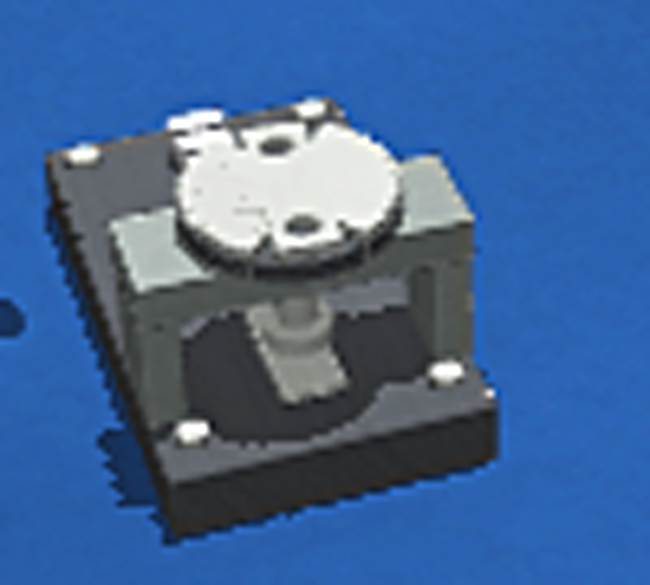

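The gauge lies straight down the plate (handle at (275,390) in the crop), with its tip showing past the foot. Quick lateral check of the handle.

Run:
```python
from fx import *
p=np.load("n5.npz")['p'];V=p.max(2).astype(int)
m=np.zeros(V.shape,np.uint8);m[225:270,312:333]=(V>165)[225:270,312:333]
c=contour(m)
mk=cv2.morphologyEx(m,cv2.MORPH_CLOSE,np.ones((5,5),np.uint8));c=contour(mk)
P=fxy(cast("top",c,.048)).astype(np.float32);print(cv2.minAreaRect(P),P.min(0),P.max(0))
H=P[(P[:,0]<-80)&(P[:,0]>-155)];print("lat",H[:,1].min(),H[:,1].max())
Bl=P[(P[:,0]<-50)&(P[:,0]>-68)];print("blade lat (z48 cast)",Bl[:,1].min(),Bl[:,1].max())
```

```text
((-97.4014892578125, -0.19997596740722656), (119.32039642333984, 24.710094451904297), 1.7924556732177734) [-156.9  -13.7] [-38.   13.3]
lat -13.7 10.1
blade lat (z48 cast) -11.4 13.1
```

```bash
python3 -m creep '[[0,0,-0.004,-3,-35,0,0],[0,0,0,-3,-35,10,0],[0,0,0,-3,-35,10,0],[0,0,0,-3,-35,10,0],[0,0,0,-3,-35,10,0],[0,0,0,-6,-23,10,0],[0,0,0,0,0,10,0],[0,0,0,0,0,0,0]]';python3 -m creep '[[0,0,0,0,0,0,0],[0,0,0,0,0,0,0]]'; python3 go.py 458.6 -305.6 86 80.64
```

```text
clock: 12.3
position: [0.4577, -0.303, 0.1488]
ee_rot: [0.083, 0.997, 0.0, -0.002]
ft_force: [0.1, 0.1, -0.2]
grip_width: 1.001
clock: 12.5
position: [0.4594, -0.3023, 0.1509]
ee_rot: [0.082, 0.997, 0.0, 0.0]
ft_force: [0.0, 0.2, -0.0]
grip_width: 0.999
t 12.5 tcp [ 459.41 -302.33  150.93] toolY yaw 80.65 tilt z [ 7.e-04  5.e-04 -1.e+00] F [ 0.   0.2 -0. ] M [-0.01 -0.03  0.  ] w 0.999
rotvec(tool) [0.0006 0.0006 0.0001] shift after turn [ 0.27 -3.36 64.93] | shift before turn [ 0.3  -3.4  64.92]
```

```bash
python3 -m creep '[[0,0,0,0.3,-3.3,10,0],[0,0,0,0,0,15,0],[0,0,0,0,0,15,0],[0,0,0,0,0,15,0],[0,0,0,0,0,10,0],[0,0,0,0,0,0,0],[0,0,0,0,0,0,0]]';python3 go.py 458.6 -305.6 86 80.64
python3 - <<'E'
from h import *
q,d=camera("scene");cv2.imwrite("pics/sc6.png",cv2.resize(q[180:280,40:150],None,fx=6,fy=6,interpolation=cv2.INTER_CUBIC))
q,d=camera("top");cv2.imwrite("pics/top6.png",cv2.resize(q[220:310,390:500],None,fx=6,fy=6,interpolation=cv2.INTER_CUBIC))
E
```

```text
clock: 13.2
position: [0.458, -0.3067, 0.0854]
ee_rot: [0.082, 0.997, -0.0, -0.0]
ft_force: [-0.2, -0.4, -0.8]
grip_width: 0.998
t 13.2 tcp [ 458.04 -306.72   85.36] toolY yaw 80.54 tilt z [-4.e-04 -1.e-04 -1.e+00] F [-0.2 -0.4 -0.8] M [-0.07  0.01 -0.  ] w 0.998
rotvec(tool) [-0.0001 -0.0004 -0.0017] shift after turn [-0.37  1.19 -0.64] | shift before turn [-0.37  1.19 -0.64]
```

View pics/sc6.png

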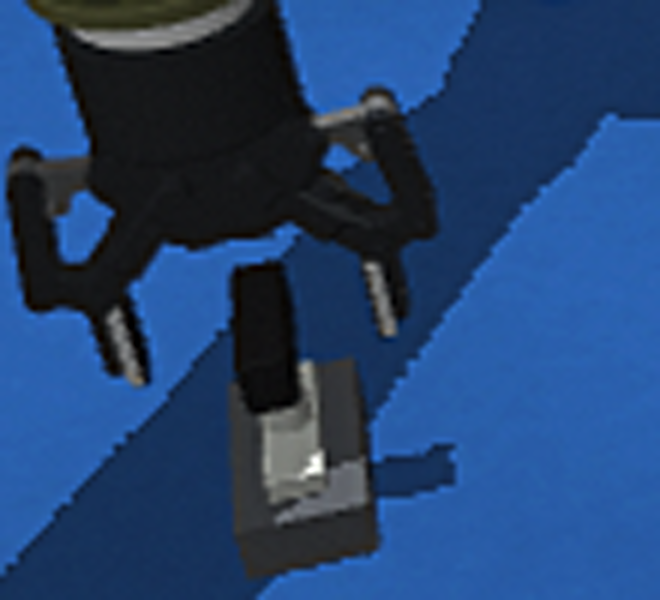

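View pics/top6.png

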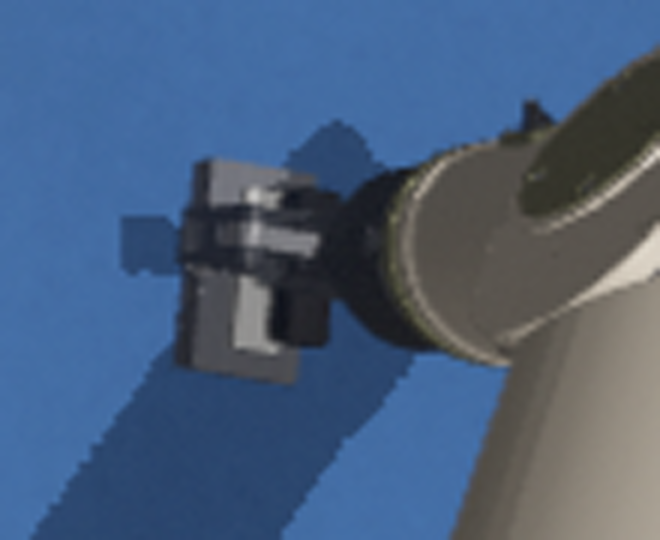

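The handle sits midway between the fingertips ((130,380) and (390,330) in the crop). Closing.

```bash
python3 -m creep '[[0,0,0,0,0,0,255],[0,0,0,0,0,0,255],[0,0,0,0,0,0,255],[0,0,0,0,0,0,255],[0,0,0,0,0,0,255],[0,0,0,0,0,0,255],[0,0,0,0,0,0,255],[0,0,0,0,0,0,255]]' 60; python3 go.py; python3 -m creep '[[0,0,0,0,0,0,255]]';python3 go.py; python3 -m creep '[[0,0,0,0,0,0,255]]';python3 go.py
```

```text
clock: 14.1
position: [0.4582, -0.3064, 0.0857]
ee_rot: [0.082, 0.997, 0.0, 0.0]
ft_force: [-0.4, 1.8, 5.4]
grip_width: 0.227
t 14.1 tcp [ 458.24 -306.41   85.66] toolY yaw 80.57 tilt z [ 3.e-04  3.e-04 -1.e+00] F [-0.4  1.8  5.4] M [0.51 0.21 0.04] w 0.227
clock: 14.2
position: [0.4582, -0.3064, 0.0857]
ee_rot: [0.082, 0.997, 0.0, 0.0]
ft_force: [-1.5, 3.5, 4.9]
grip_width: 0.224
t 14.2 tcp [ 458.22 -306.41   85.67] toolY yaw 80.57 tilt z [ 2.e-04  4.e-04 -1.e+00] F [-1.5  3.5  4.9] M [0.5  0.3  0.02] w 0.224
clock: 14.3
position: [0.4583, -0.3064, 0.0857]
ee_rot: [0.082, 0.997, 0.0, 0.0]
ft_force: [-0.8, 2.7, 4.8]
grip_width: 0.224
t 14.3 tcp [ 458.25 -306.42   85.67] toolY yaw 80.56 tilt z [ 3.e-04  3.e-04 -1.e+00] F [-0.8  2.7  4.8] M [0.47 0.25 0.02] w 0.224
```

```bash
python3 -m creep '[[0,0,0,0,0,-5,255],[0,0,0,0,0,-10,255],[0,0,0,0,0,-20,255],[0,0,0,0,0,-30,255],[0,0,0,0,0,-30,255],[0,0,0,0,0,-30,255],[0,0,0,0,0,-20,255],[0,0,0,0,0,0,255]]';python3 -m creep '[[0,0,0.09,0,0,0,255],[0,0,0,0,0,0,255],[0,0,0,0,0,0,255]]'; python3 go.py 603.5 -4.1 230.7 75.4
```

```text
clock: 15.1
position: [0.4589, -0.3075, 0.2334]
ee_rot: [0.083, 0.997, -0.001, 0.002]
ft_force: [0.2, 0.1, -5.4]
grip_width: 0.232
clock: 15.4
position: [0.4576, -0.3063, 0.2294]
ee_rot: [0.126, 0.992, 0.0, -0.001]
ft_force: [-0.2, 0.4, -4.5]
grip_width: 0.225
t 15.4 tcp [ 457.61 -306.31  229.44] toolY yaw 75.53 tilt z [-1.6e-03  5.0e-04 -1.0e+00] F [-0.2  0.4 -4.5] M [ 0.02 -0.02  0.03] w 0.225
rotvec(tool) [ 0.0001 -0.0016  0.0022] shift after turn [-65.   329.23  -1.26] | shift before turn [-65.73 329.08  -1.34]
```

```bash
python3 -m creep '[[0,0,0.002,-8,40,0,255],[0,0,0,-8,41,0,255],[0,0,0,-8,41,0,255],[0,0,0,-8,41,0,255],[0,0,0,-8,41,0,255],[0,0,0,-8,41,0,255],[0,0,0,-8,41,0,255],[0,0,0,-9,43,0,255]]';python3 -m creep '[[0,0,0,0,0,0,255],[0,0,0,0,0,0,255],[0,0,0,0,0,0,255]]'; python3 go.py 603.5 -4.1 230.7 75.4
python3 - <<'E'
from h import *
q,d=camera("scene");cv2.imwrite("pics/sc7.png",cv2.resize(q[150:270,170:290],None,fx=5,fy=5,interpolation=cv2.INTER_CUBIC))
q,d=camera("top");cv2.imwrite("pics/top7.png",cv2.resize(q[160:260,270:400],None,fx=6,fy=6,interpolation=cv2.INTER_CUBIC))
E
```

```text
clock: 16.2
position: [0.6046, -0.0036, 0.2297]
ee_rot: [0.127, 0.992, -0.0, -0.0]
ft_force: [1.3, -0.3, -4.2]
grip_width: 0.228
clock: 16.5
position: [0.604, -0.0061, 0.2299]
ee_rot: [0.128, 0.992, -0.0, -0.0]
ft_force: [-0.4, -0.3, -5.1]
grip_width: 0.226
t 16.5 tcp [604.01  -6.12 229.94] toolY yaw 75.26 tilt z [-1.e-03 -8.e-04 -1.e+00] F [-0.4 -0.3 -5.1] M [-0.06 -0.01  0.01] w 0.226
rotvec(tool) [-0.001  -0.0008 -0.0024] shift after turn [ 1.    1.83 -0.76] | shift before turn [ 1.01  1.82 -0.76]
```

View pics/sc7.png

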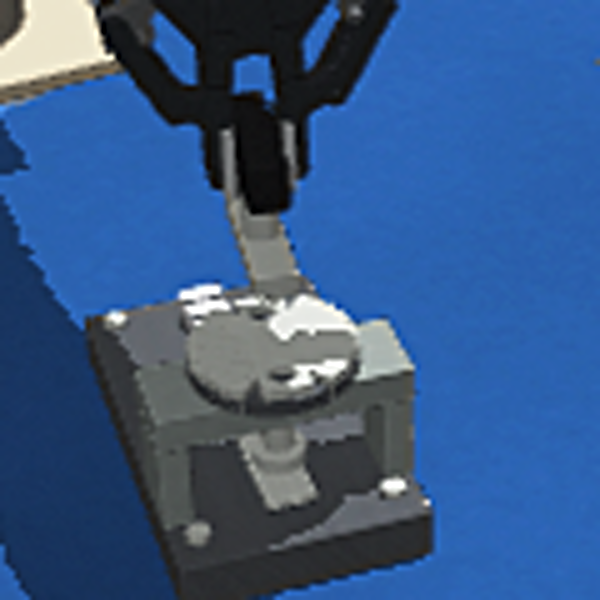

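View pics/top7.png

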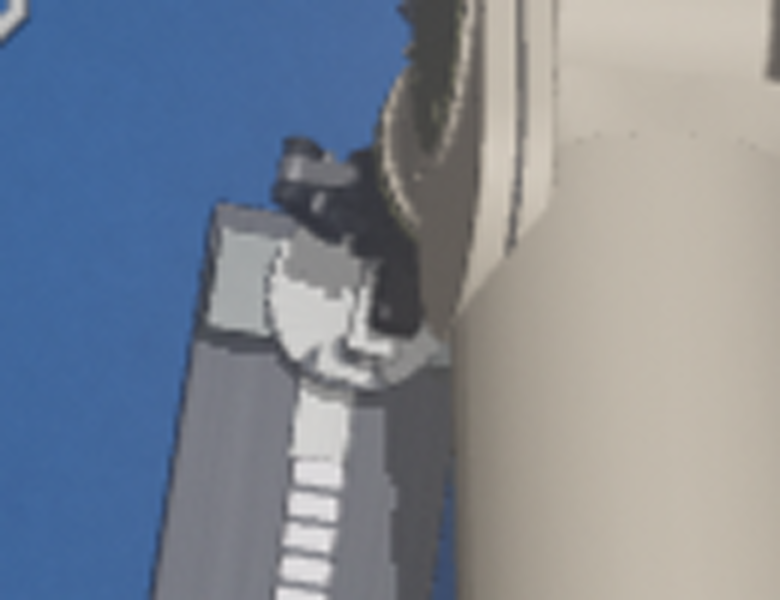

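The spanner hangs upright over the ring, with its bar in line with the holes. Correcting and descending in steps.

```bash
python3 -m creep '[[0,0,-0.002,1,1.8,5,255],[0,0,0,0,0,12,255],[0,0,0,0,0,12,255],[0,0,0,0,0,8,255],[0,0,0,0,0,0,255],[0,0,0,0,0,0,255],[0,0,0,0,0,0,255]]'; python3 go.py 603.5 -4.1 176.7 75.4
python3 - <<'E'
from h import *
q,d=camera("scene");cv2.imwrite("pics/sc8.png",cv2.resize(q[170:250,190:270],None,fx=7,fy=7,interpolation=cv2.INTER_CUBIC))
E
```

```text
clock: 17.3
position: [0.6042, -0.0029, 0.194]
ee_rot: [0.127, 0.992, 0.0, 0.0]
ft_force: [-0.2, 0.2, -5.0]
grip_width: 0.222
t 17.3 tcp [604.23  -2.85 193.95] toolY yaw 75.4 tilt z [ 8.e-04  1.e-04 -1.e+00] F [-0.2  0.2 -5. ] M [ 0.01 -0.04  0.02] w 0.222
rotvec(tool) [ 0.0003  0.0007 -0.    ] shift after turn [ 0.4  -1.39 17.25] | shift before turn [ 0.41 -1.4  17.25]
```

View pics/sc8.png

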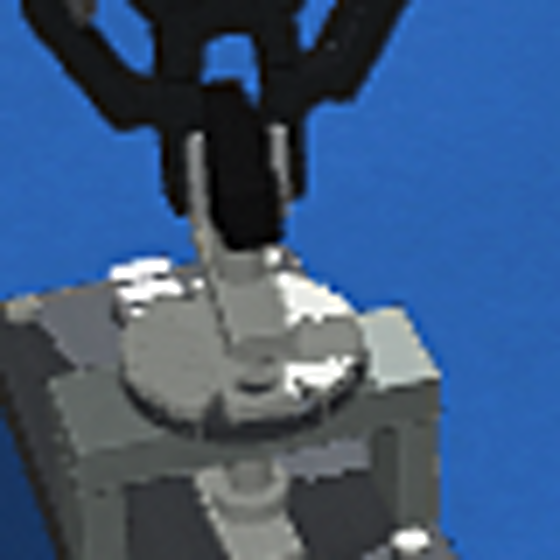

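```bash
for i in 1 2 3 4; do python3 -m creep '[[0,0,0,0,0,0,255]]' >/dev/null; python3 go.py 603.5 -4.1 176.7 75.4; done
```

```text
t 17.45 tcp [604.19  -2.81 193.97] toolY yaw 75.4 tilt z [ 8.e-04  2.e-04 -1.e+00] F [-0.6  0.  -4.8] M [-0.04  0.04  0.02] w 0.221
rotvec(tool) [0.0004 0.0007 0.    ] shift after turn [ 0.34 -1.42 17.27] | shift before turn [ 0.35 -1.42 17.27]
t 17.55 tcp [604.08  -2.83 193.78] toolY yaw 75.4 tilt z [ 5.e-04  2.e-04 -1.e+00] F [ 0.4  0.3 -4. ] M [-0.03 -0.04  0.04] w 0.226
rotvec(tool) [0.0003 0.0005 0.    ] shift after turn [ 0.24 -1.38 17.08] | shift before turn [ 0.25 -1.38 17.08]
t 17.65 tcp [603.99  -2.79 193.63] toolY yaw 75.4 tilt z [ 2.e-04  1.e-04 -1.e+00] F [-0.1  0.7 -4.2] M [-0.07  0.03 -0.04] w 0.228
rotvec(tool) [0.0002 0.0002 0.0001] shift after turn [ 0.14 -1.39 16.93] | shift before turn [ 0.15 -1.4  16.93]
t 17.75 tcp [603.95  -2.79 193.56] toolY yaw 75.4 tilt z [ 1.e-04  2.e-04 -1.e+00] F [-1.  -0.5 -4.3] M [0.01 0.   0.  ] w 0.224
rotvec(tool) [0.0002 0.0001 0.0001] shift after turn [ 0.11 -1.39 16.86] | shift before turn [ 0.11 -1.39 16.86]
```

Run:
```python
from h import *
q,d=camera("scene");np.save("q8.npy",q);cv2.imwrite("pics/sc9.png",cv2.resize(q[200:240,200:250],None,fx=14,fy=14,interpolation=cv2.INTER_NEAREST))
# expected pixel of pin tips / bar ends from the TCP pose, in crop coordinates
c=np.array([604.,-2.8]);a=np.radians(-14.6);d=np.array([np.cos(a),np.sin(a)])
zo=.1166+.0169-.0006
for s,z,n in((26,zo-.011,"pin tip"),(38,zo,"bar end low"),(38,zo+.012,"bar end hi")):
    X=np.r_[(c+s*d)/1e3,z];u=proj("scene",X)[0];print(n,u,((u-[200,200])+.5)*14)
e=np.array([603.5,-4.1]);X=np.r_[(e+26*d)/1e3,.116];u=proj("scene",X)[0];print("hole pred",u,((u-[200,200])+.5)*14)
for w in(-11,11):
  X=np.r_[(c+38*d+w*np.array([-d[1],d[0]]))/1e3,zo];u=proj("scene",X)[0];print("bar corner",w,((u-[200,200])+.5)*14)
```

```text
pin tip [225.83679172 222.84538029] [368.7150841  326.83532401]
bar end low [226.5856713  222.02108445] [379.19939817 315.29518236]
bar end hi [226.34063141 217.84331658] [375.76883973 256.80643205]
hole pred [225.36660553 224.89794476] [362.1324774 355.5712267]
bar corner -11 [313.58624959 325.50637056]
bar corner 11 [444.45696921 305.13933168]
```

View pics/sc9.png

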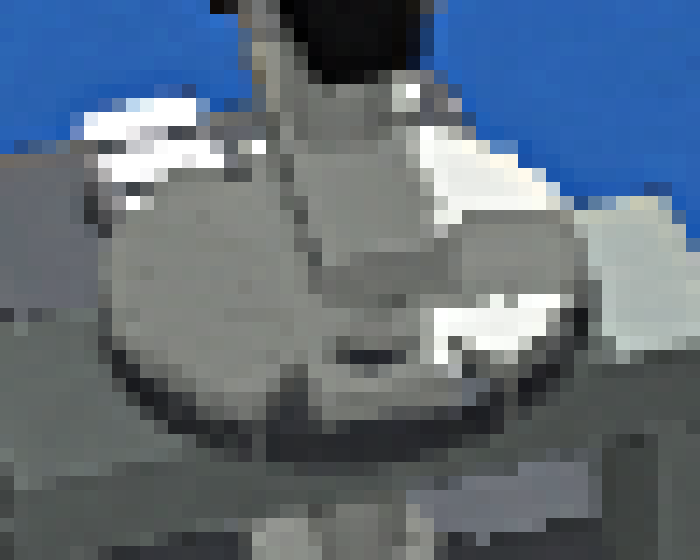

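```bash
python3 -m creep '[[0,0,0,0,-1.4,2,255],[0,0,0,0,0,2,255],[0,0,0,0,0,1.5,255],[0,0,0,0,0,1.5,255],[0,0,0,0,0,0,255]]'; python3 go.py 603.5 -4.1 176.7 75.4; python3 -m creep '[[0,0,0,0,0,1,255],[0,0,0,0,0,1,255],[0,0,0,0,0,0,255]]'; python3 go.py 603.5 -4.1 176.7 75.4
```

```text
clock: 18.3
position: [0.6035, -0.0041, 0.1862]
ee_rot: [0.127, 0.992, 0.0, -0.0]
ft_force: [-0.3, -0.6, -2.8]
grip_width: 0.226
t 18.3 tcp [603.46  -4.11 186.17] toolY yaw 75.4 tilt z [-4.e-04  1.e-04 -1.e+00] F [-0.3 -0.6 -2.8] M [ 0.02 -0.01 -0.  ] w 0.226
rotvec(tool) [-0.     -0.0004  0.    ] shift after turn [-0.04  0.02  9.47] | shift before turn [-0.04  0.02  9.47]
clock: 18.6
position: [0.6035, -0.0041, 0.1843]
ee_rot: [0.127, 0.992, 0.0, -0.0]
ft_force: [-0.9, 0.9, -3.9]
grip_width: 0.22
t 18.6 tcp [603.5   -4.14 184.33] toolY yaw 75.4 tilt z [-2.e-04  0.e+00 -1.e+00] F [-0.9  0.9 -3.9] M [-0.01 -0.01  0.01] w 0.22
rotvec(tool) [-0.     -0.0002  0.    ] shift after turn [0.01 0.04 7.63] | shift before turn [0.01 0.04 7.63]
```

No contact at 3 mm below first-entry height, so both pins are entering.

```bash
python3 -m creep '[[0,0,0,0,0,1.5,255],[0,0,0,0,0,1.5,255],[0,0,0,0,0,1.5,255],[0,0,0,0,0,0,255]]'; python3 go.py 603.5 -4.1 176.7 75.4; python3 -m creep '[[0,0,0,0,0,1,255],[0,0,0,0,0,1,255],[0,0,0,0,0,0.5,255],[0,0,0,0,0,0,255]]'; python3 go.py 603.5 -4.1 176.7 75.4
```

```text
clock: 19.0
position: [0.6035, -0.0042, 0.1797]
ee_rot: [0.127, 0.992, -0.0, -0.0]
ft_force: [0.8, -0.3, -4.3]
grip_width: 0.225
t 19.0 tcp [603.45  -4.16 179.68] toolY yaw 75.4 tilt z [-4.e-04  0.e+00 -1.e+00] F [ 0.8 -0.3 -4.3] M [-0.01  0.04  0.03] w 0.225
rotvec(tool) [-0.0001 -0.0004  0.    ] shift after turn [-0.03  0.07  2.98] | shift before turn [-0.03  0.07  2.98]
clock: 19.4
position: [0.6035, -0.0042, 0.1774]
ee_rot: [0.127, 0.992, 0.0, -0.0]
ft_force: [-1.0, -0.1, -4.4]
grip_width: 0.222
t 19.4 tcp [603.54  -4.16 177.4 ] toolY yaw 75.4 tilt z [-1.e-04  1.e-04 -1.e+00] F [-1.  -0.1 -4.4] M [ 0.02 -0.06 -0.  ] w 0.222
rotvec(tool) [ 0.     -0.0001  0.0001] shift after turn [0.05 0.05 0.7 ] | shift before turn [0.05 0.05 0.7 ]
```

```bash
for i in 1 ; do python3 -m creep '[[0,0,0,0,0,0.5,255],[0,0,0,0,0,0,255]]' >/dev/null; python3 go.py;  python3 -m creep '[[0,0,0,0,0,0.5,255],[0,0,0,0,0,0,255]]'>/dev/null; python3 go.py; done
```

```text
t 19.6 tcp [603.53  -4.14 176.93] toolY yaw 75.4 tilt z [-1.e-04  1.e-04 -1.e+00] F [-0.6 -0.6 -4.2] M [-0.02  0.01  0.  ] w 0.224
t 19.8 tcp [603.65  -4.19 176.7 ] toolY yaw 75.4 tilt z [ 2.e-04  2.e-04 -1.e+00] F [-0.4  0.1 -2.2] M [-0.04  0.07 -0.02] w 0.223
```

Bar now touches the ring top with pins home. Turning clockwise, which is + about the tool's z (down).

```bash
python3 -m creep '[[0,0,0.05,0,0,0.3,255],[0,0,0.05,0,0,0,255],[0,0,0.05,0,0,0,255],[0,0,0.05,0,0,0,255],[0,0,0,0,0,0,255]]' 80; python3 go.py; python3 -m creep '[[0,0,0.08,0,0,0,255],[0,0,0.08,0,0,0,255],[0,0,0.08,0,0,0,255],[0,0,0.08,0,0,0,255],[0,0,0.08,0,0,0,255],[0,0,0,0,0,0,255]]'; python3 go.py 603.5 -4.1 176.7 -10.9; python3 -c "
from workcell import *;print(get_obs()['joint_pos'])"
```

```text
clock: 20.3
position: [0.604, -0.004, 0.1768]
ee_rot: [0.226, 0.974, 0.0, 0.001]
ft_force: [-0.4, 0.9, 0.7]
grip_width: 0.224
t 20.3 tcp [604.03  -4.04 176.76] toolY yaw 63.91 tilt z [ 1.2e-03  3.0e-04 -1.0e+00] F [-0.4  0.9  0.7] M [ 0.12  0.07 -0.01] w 0.224
clock: 20.9
position: [0.6037, -0.0044, 0.1767]
ee_rot: [0.415, 0.91, 0.0, 0.0]
ft_force: [-1.3, -0.9, 3.9]
grip_width: 0.223
t 20.9 tcp [603.72  -4.43 176.72] toolY yaw 41.02 tilt z [ 4.e-04 -1.e-04 -1.e+00] F [-1.3 -0.9  3.9] M [-0.19  0.61 -0.02] w 0.223
rotvec(tool) [4.000e-04 2.000e-04 9.061e-01] shift after turn [ 0.28 -0.27  0.02] | shift before turn [0.39 0.05 0.02]
[-0.55543888  0.38075845  0.612195    1.65068038 -0.23261138  1.18353855
  0.82725465]
```

Run:
```python
from h import *
q,d=camera("scene");cv2.imwrite("pics/sc10.png",cv2.resize(q[180:250,190:260],None,fx=8,fy=8,interpolation=cv2.INTER_CUBIC))
```

```text
(no output)
```

View pics/sc10.png

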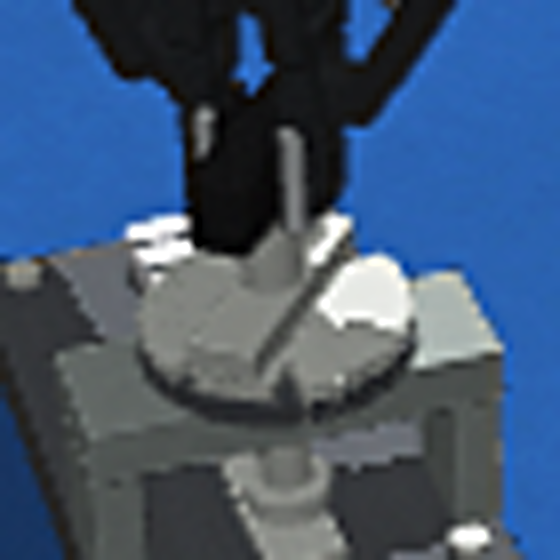

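The bar is seated flat, and the ring's notch pair (185,380)/(290,385) has turned with it. Continuing.

```bash
python3 -m creep '[[0,0,0.08,0,0,0,255],[0,0,0.08,0,0,0,255],[0,0,0.08,0,0,0,255],[0,0,0.08,0,0,0,255],[0,0,0.08,0,0,0,255]]'; python3 go.py; python3 -m creep '[[0,0,0.08,0,0,0,255],[0,0,0.08,0,0,0,255],[0,0,0.08,0,0,0,255],[0,0,0.08,0,0,0,255],[0,0,0.08,0,0,0,255],[0,0,0.08,0,0,0,255],[0,0,0.01,0,0,0,255]]'; python3 go.py; python3 -m creep '[[0,0,0,0,0,0,255],[0,0,0,0,0,0,255]]';python3 go.py 603.5 -4.1 176.7 -10.9
python3 - <<'E'
from h import *
q,d=camera("scene");cv2.imwrite("pics/sc11.png",cv2.resize(q[180:250,190:260],None,fx=8,fy=8,interpolation=cv2.INTER_CUBIC))
q,d=camera("top");cv2.imwrite("pics/top11.png",cv2.resize(q[160:260,270:400],None,fx=6,fy=6,interpolation=cv2.INTER_CUBIC))
E
```

```text
clock: 21.45
position: [0.6033, -0.0046, 0.1767]
ee_rot: [0.587, 0.81, -0.0, -0.0]
ft_force: [-5.2, -1.2, 6.5]
grip_width: 0.228
t 21.45 tcp [603.32  -4.64 176.69] toolY yaw 18.1 tilt z [-5.e-04 -1.e-04 -1.e+00] F [-5.2 -1.2  6.5] M [-0.36  1.33  0.17] w 0.228
clock: 22.15
position: [0.6027, -0.0047, 0.1767]
ee_rot: [0.766, 0.643, -0.001, -0.001]
ft_force: [-8.9, -1.5, 9.0]
grip_width: 0.224
t 22.15 tcp [602.74  -4.71 176.69] toolY yaw -9.96 tilt z [-2.e-03  2.e-04 -1.e+00] F [-8.9 -1.5  9. ] M [-0.23  2.16  0.2 ] w 0.224
clock: 22.35
position: [0.6028, -0.0047, 0.1767]
ee_rot: [0.765, 0.644, -0.001, -0.001]
ft_force: [-8.8, -1.5, 9.1]
grip_width: 0.225
t 22.35 tcp [602.78  -4.67 176.68] toolY yaw -9.8 tilt z [-1.9e-03  3.0e-04 -1.0e+00] F [-8.8 -1.5  9.1] M [-0.24  2.08  0.01] w 0.225
rotvec(tool) [-0.0019  0.      0.0191] shift after turn [ 0.7   0.6  -0.02] | shift before turn [ 0.69  0.61 -0.02]
```

View pics/sc11.png

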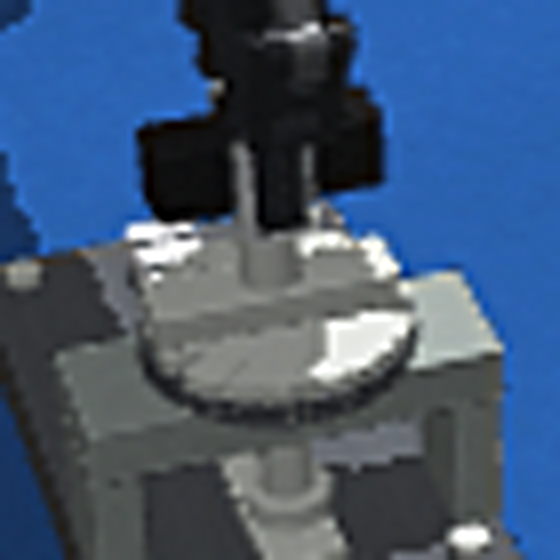

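View pics/top11.png

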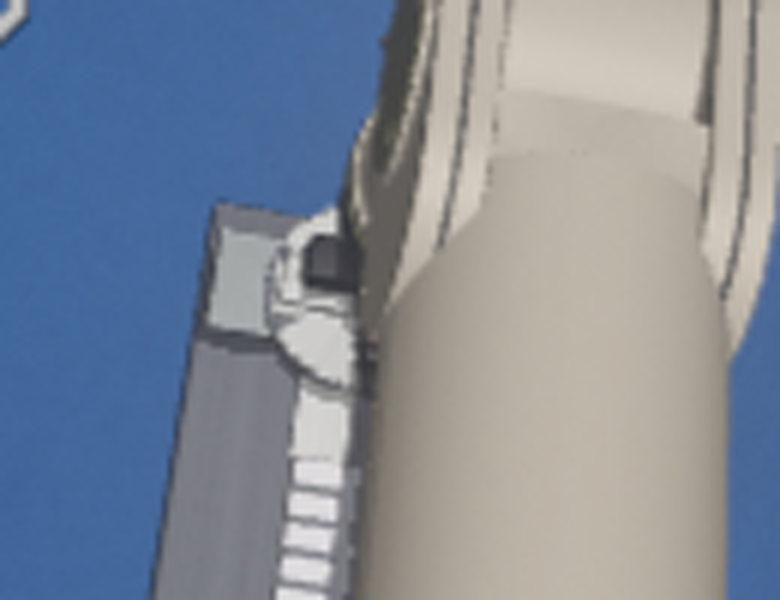

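Ring estimate is about 1.48 rad: spanner at 90.3° from the stand axis, less the pin play. Backing off by half the play to centre the pins, then lifting.

```bash
python3 -m creep '[[0,0,-0.045,0,0,0,255],[0,0,-0.045,0,0,0,255],[0,0,0,0,0,-1,255],[0,0,0,0,0,-1,255],[0,0,0,0,0,0,255]]'; python3 go.py; python3 -m creep '[[0,0,0,0,0,-3,255],[0,0,0,0,0,-3,255],[0,0,0,0,0,-4,255],[0,0,0,0,0,-6,255],[0,0,0,0,0,-10,255],[0,0,0,0,0,-20,255],[0,0,0,0,0,-15,255],[0,0,0,0,0,0,255]]'; python3 go.py 458.25 -306.4 230 80.57
```

```text
clock: 22.95
position: [0.6034, -0.0041, 0.1779]
ee_rot: [0.736, 0.677, -0.0, -0.0]
ft_force: [-0.9, 0.2, -4.1]
grip_width: 0.223
t 22.95 tcp [603.43  -4.11 177.89] toolY yaw -4.81 tilt z [-5.e-04  0.e+00 -1.e+00] F [-0.9  0.2 -4.1] M [ 0.02 -0.01  0.01] w 0.223
clock: 23.75
position: [0.6048, -0.0044, 0.2419]
ee_rot: [0.736, 0.677, 0.002, 0.001]
ft_force: [0.7, -0.4, -4.1]
grip_width: 0.222
t 23.75 tcp [604.78  -4.42 241.93] toolY yaw -4.82 tilt z [ 4.2e-03  8.0e-04 -1.0e+00] F [ 0.7 -0.4 -4.1] M [ 0.03 -0.01 -0.03] w 0.222
rotvec(tool) [ 0.0042  0.0022 -1.4904] shift after turn [  95.07 -321.91   11.93] | shift before turn [-313.24 -120.68   11.08]
```

```bash
python3 -m creep '[[0,0,-0.12,0,0,0,255],[0,0,-0.145,0,0,0,255],[0,0,-0.145,0,0,0,255],[0,0,-0.145,0,0,0,255],[0,0,-0.145,0,0,0,255],[0,0,-0.145,0,0,0,255],[0,0,-0.145,0,0,0,255],[0,0,-0.145,0,0,0,255]]'; python3 -m creep '[[0,0,-0.145,0,0,0,255],[0,0,-0.14,0,0,0,255],[0,0,-0.07,0,0,0,255],[0,0,0,0,0,0,255],[0,0,0,0,0,0,255]]';  python3 go.py 458.25 -306.4 230 80.57
```

```text
clock: 24.55
position: [0.6033, -0.0042, 0.2385]
ee_rot: [0.254, 0.967, -0.0, -0.0]
ft_force: [0.4, 0.3, -5.2]
grip_width: 0.222
clock: 25.05
position: [0.6034, -0.0042, 0.2387]
ee_rot: [0.084, 0.997, 0.0, -0.0]
ft_force: [0.5, -0.1, -4.8]
grip_width: 0.225
t 25.05 tcp [603.39  -4.22 238.73] toolY yaw 80.42 tilt z [-7.e-04  1.e-04 -1.e+00] F [ 0.5 -0.1 -4.8] M [ 0.03 -0.04  0.03] w 0.225
rotvec(tool) [-0.     -0.0007 -0.0027] shift after turn [  93.67 -321.88    8.73] | shift before turn [  92.8  -322.12    8.81]
```

```bash
python3 -m creep '[[0,0,-0.0027,11,-35,0,255],[0,0,0,12,-41,0,255],[0,0,0,12,-41,0,255],[0,0,0,12,-41,0,255],[0,0,0,12,-41,0,255],[0,0,0,12,-41,0,255],[0,0,0,12,-41,0,255],[0,0,0,10.7,-40.9,0,255]]'; python3 -m creep '[[0,0,0,0,0,0,255],[0,0,0,0,0,0,255],[0,0,0,0,0,0,255]]';  python3 go.py 458.25 -306.4 85.7 80.57
python3 - <<'E'
from h import *
q,d=camera("scene");cv2.imwrite("pics/sc12.png",cv2.resize(q[190:280,180:280],None,fx=6.5,fy=6.5,interpolation=cv2.INTER_CUBIC))
p,d=camera("top");cv2.imwrite("pics/top12.png",cv2.resize(p[180:280,275:375],None,fx=6,fy=6,interpolation=cv2.INTER_CUBIC))
np.savez("n12.npz",p=p,q=q)
E
```

```text
clock: 25.85
position: [0.458, -0.308, 0.2393]
ee_rot: [0.082, 0.997, 0.0, 0.0]
ft_force: [0.2, -0.5, -5.8]
grip_width: 0.224
clock: 26.15
position: [0.4597, -0.3056, 0.239]
ee_rot: [0.081, 0.997, 0.0, -0.0]
ft_force: [0.6, 0.2, -4.3]
grip_width: 0.222
t 26.15 tcp [ 459.7  -305.62  238.96] toolY yaw 80.73 tilt z [ 0.e+00  7.e-04 -1.e+00] F [ 0.6  0.2 -4.3] M [ 0.01 -0.02 -0.01] w 0.222
rotvec(tool) [ 0.0007 -0.0001  0.0028] shift after turn [  1.3   -1.01 153.26] | shift before turn [  1.29  -1.1  153.26]
```

View pics/top12.png

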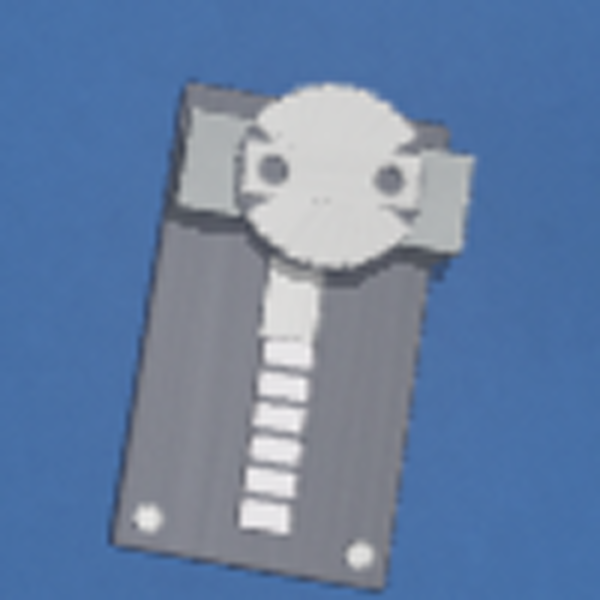

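View pics/sc12.png

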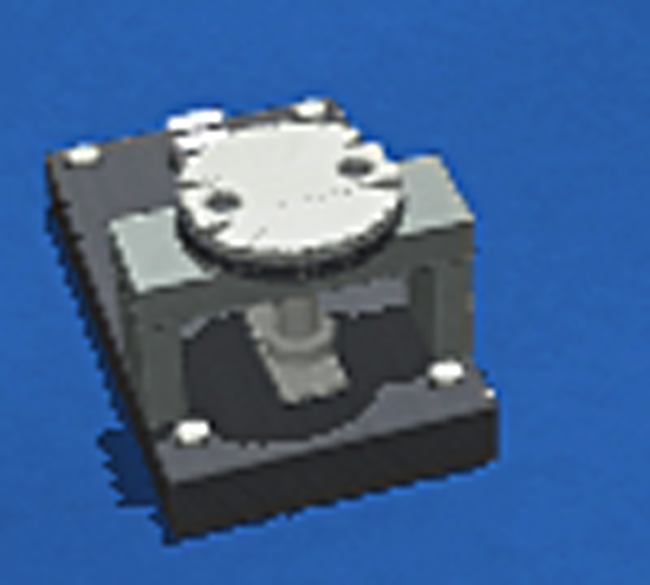

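The holes are now at (273,169) and (390,180) in the top crop, the foot has come down onto the blade, and the gauge has not moved. Measuring the ring angle.

Run:
```python
from fx import *
p=np.load("n12.npz")['p'];V=p.max(2).astype(float)
def hole(u0,v0):
    w=np.clip(200-V[v0-3:v0+4,u0-3:u0+4],0,60);ys,xs=np.mgrid[v0-3:v0+4,u0-3:u0+4]
    return (w*xs).sum()/w.sum(),(w*ys).sum()/w.sum()
a=hole(320,208);b=hole(340,210);P=cast("top",[a,b],.116)[:,:2]*1e3
d=P[1]-P[0];y=np.degrees(np.arctan2(d[1],d[0]));print(a,b,P,"yaw",y,"v",np.radians(-9.5-y),"spacing",np.linalg.norm(d),"mid",P.mean(0))
p=np.load("top0.npz")['p'];V=p.max(2).astype(float)
P=cast("top",[hole(328,218),hole(332,199)],.116)[:,:2]*1e3;d=P[1]-P[0];y=np.degrees(np.arctan2(d[1],d[0]));print("start v",np.radians(-9.5-y))
```

```text
(np.float64(320.1561433447099), np.float64(207.78412969283278)) (np.float64(339.50041493775933), np.float64(209.5186721991701)) [[605.17491911  21.93684472]
 [600.86947759 -29.71679501]] yaw -94.76471191948875 v 1.4881499587595328 spacing 51.83276304527767 mid [603.02219835  -3.88997514]
start v 0.08899649526301864
```

v = 1.49 rad, about 4 N nip. Now the spanner goes back to the pose it was taken from.

```bash
python3 -m creep '[[0,0,0,0,0,15,255],[0,0,0,0,0,25,255],[0,0,0,0,0,25,255],[0,0,0,0,0,25,255],[0,0,0,0,0,20,255],[0,0,0,0,0,12,255],[0,0,0,0,0,10,255],[0,0,0,0,0,0,255]]'; python3 -m creep '[[0,0,0,0,0,0,255],[0,0,0,0,0,0,255],[0,0,0,0,0,0,255],[0,0,0,0,0,0,255]]';  python3 go.py 458.25 -306.4 85.7 80.57
```

```text
clock: 27.05
position: [0.4587, -0.3062, 0.106]
ee_rot: [0.081, 0.997, 0.0, -0.001]
ft_force: [-0.5, 0.5, -3.4]
grip_width: 0.228
clock: 27.45
position: [0.4593, -0.3068, 0.1077]
ee_rot: [0.081, 0.997, -0.0, 0.0]
ft_force: [-0.1, 0.3, -4.4]
grip_width: 0.221
t 27.45 tcp [ 459.33 -306.81  107.66] toolY yaw 80.71 tilt z [ 9.e-04 -1.e-04 -1.e+00] F [-0.1  0.3 -4.4] M [-0.01 -0.03  0.01] w 0.221
rotvec(tool) [0.     0.0009 0.0025] shift after turn [ 1.13  0.23 21.96] | shift before turn [ 1.15  0.23 21.96]
```

```bash
python3 -m creep '[[0,0,0.002,1,0.2,4,255],[0,0,0,0,0,4,255],[0,0,0,0,0,1.5,255],[0,0,0,0,0,0,255],[0,0,0,0,0,0,255],[0,0,0,0,0,0,255],[0,0,0,0,0,0,255]]';  python3 go.py 458.25 -306.4 85.7 80.57
```

```text
clock: 28.15
position: [0.4582, -0.3064, 0.0978]
ee_rot: [0.082, 0.997, 0.0, 0.0]
ft_force: [0.2, -1.1, -4.6]
grip_width: 0.224
t 28.15 tcp [ 458.22 -306.36   97.77] toolY yaw 80.6 tilt z [ 2.e-04  0.e+00 -1.e+00] F [ 0.2 -1.1 -4.6] M [ 0.01 -0.05  0.01] w 0.224
rotvec(tool) [0.0001 0.0002 0.0005] shift after turn [-0.04 -0.04 12.07] | shift before turn [-0.04 -0.04 12.07]
```

```bash
python3 -m creep '[[0,0,0,0,0,1.5,255],[0,0,0,0,0,1.5,255],[0,0,0,0,0,1,255],[0,0,0,0,0,0,255]]';  python3 go.py;  python3 -m creep '[[0,0,0,0,0,2,255],[0,0,0,0,0,2,255],[0,0,0,0,0,2,255],[0,0,0,0,0,1,255],[0,0,0,0,0,0,255],[0,0,0,0,0,0,255]]';  python3 go.py
```

```text
clock: 28.55
position: [0.458, -0.3062, 0.0934]
ee_rot: [0.082, 0.997, 0.0, -0.0]
ft_force: [-0.2, -0.2, -3.9]
grip_width: 0.222
t 28.55 tcp [ 458.02 -306.23   93.44] toolY yaw 80.6 tilt z [-3.e-04  2.e-04 -1.e+00] F [-0.2 -0.2 -3.9] M [ 0.02 -0.01  0.  ] w 0.222
clock: 29.15
position: [0.4581, -0.3063, 0.0867]
ee_rot: [0.082, 0.997, 0.0, -0.0]
ft_force: [-0.7, -0.1, -4.5]
grip_width: 0.218
t 29.15 tcp [ 458.12 -306.32   86.67] toolY yaw 80.6 tilt z [-0.e+00  1.e-04 -1.e+00] F [-0.7 -0.1 -4.5] M [-0.05  0.01 -0.  ] w 0.218
```

```bash
python3 -m creep '[[0,0,0,0,0,0.7,255],[0,0,0,0,0,0,255]]';  python3 go.py;  python3 -m creep '[[0,0,0,0,0,0.5,255],[0,0,0,0,0,0,255],[0,0,0,0,0,0,255]]';  python3 go.py
```

```text
clock: 29.35
position: [0.4582, -0.3063, 0.0859]
ee_rot: [0.082, 0.997, 0.0, 0.0]
ft_force: [-1.0, -0.2, -4.5]
grip_width: 0.222
t 29.35 tcp [ 458.15 -306.28   85.94] toolY yaw 80.6 tilt z [ 0.e+00  1.e-04 -1.e+00] F [-1.  -0.2 -4.5] M [-0.01  0.03  0.  ] w 0.222
clock: 29.65
position: [0.4582, -0.3064, 0.0857]
ee_rot: [0.082, 0.997, 0.0, 0.0]
ft_force: [-1.9, 1.4, 1.7]
grip_width: 0.223
t 29.65 tcp [ 458.2  -306.36   85.73] toolY yaw 80.6 tilt z [ 2.e-04  1.e-04 -1.e+00] F [-1.9  1.4  1.7] M [ 0.28  0.44 -0.01] w 0.223
```

Seated: load now taken by the block at the original height. Releasing and retreating up.

```bash
python3 -m creep '[[0,0,0,0,0,0,190],[0,0,0,0,0,0,140],[0,0,0,0,0,0,70],[0,0,0,0,0,0,0],[0,0,0,0,0,0,0],[0,0,0,0,0,0,0],[0,0,0,0,0,-8,0],[0,0,0,0,0,-15,0]]';  python3 -m creep '[[0,0,0,0,0,-30,0],[0,0,0,0,0,-30,0],[0,0,0,0,0,-30,0],[0,0,0,0,0,-20,0],[0,0,0,0,-20,0,0],[0,0,0,0,-40,0,0],[0,0,0,0,-40,0,0],[0,0,0,0,0,0,0]]'; python3 -m creep '[[0,0,0,0,0,0,0],[0,0,0,0,0,0,0]]'; python3 go.py
python3 - <<'E'
from h import *
q,d=camera("scene");p,d=camera("top");cv2.imwrite("pics/top13.png",p);cv2.imwrite("pics/sc13.png",q);np.savez("n13.npz",p=p,q=q)
W=np.zeros((600,800,3),np.uint8);W[:480,:400]=cv2.resize(q[215:275,65:115],(400,480),interpolation=cv2.INTER_CUBIC);W[:480,410:790]=cv2.resize(p[240:288,415:453],(380,480),interpolation=cv2.INTER_CUBIC);cv2.imwrite("pics/z13.png",W)
E
```

```text
clock: 30.45
position: [0.4576, -0.3061, 0.1086]
ee_rot: [0.082, 0.997, 0.0, -0.001]
ft_force: [-0.0, -0.2, 0.9]
grip_width: 1.0
clock: 31.25
position: [0.4387, -0.4105, 0.2201]
ee_rot: [0.085, 0.996, -0.002, -0.0]
ft_force: [-0.4, -0.4, 0.4]
grip_width: 0.999
clock: 31.45
position: [0.4424, -0.4041, 0.2191]
ee_rot: [0.081, 0.997, 0.0, 0.0]
ft_force: [0.5, 0.2, -0.3]
grip_width: 1.0
t 31.45 tcp [ 442.36 -404.11  219.05] toolY yaw 80.66 tilt z [ 7.e-04  5.e-04 -1.e+00] F [ 0.5  0.2 -0.3] M [ 0.01 -0.01  0.03] w 1.0
```

View pics/z13.png

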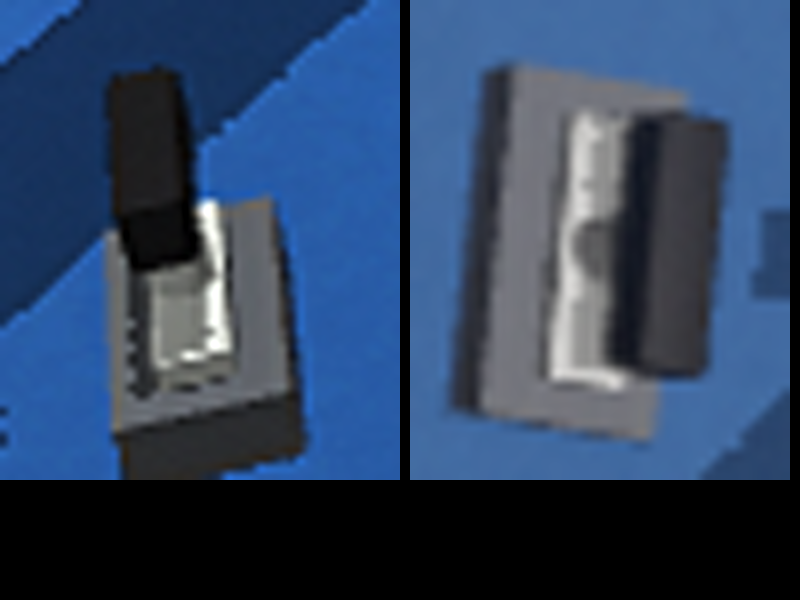

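View pics/sc13.png

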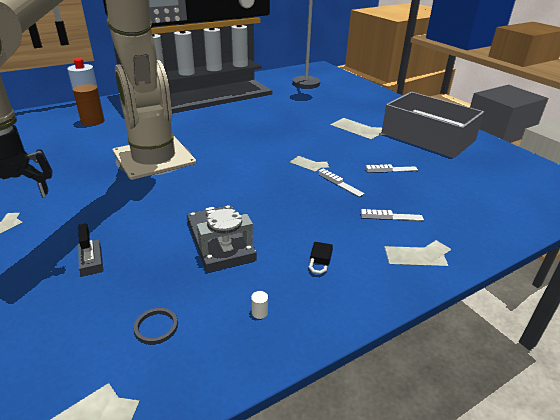

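View pics/top13.png

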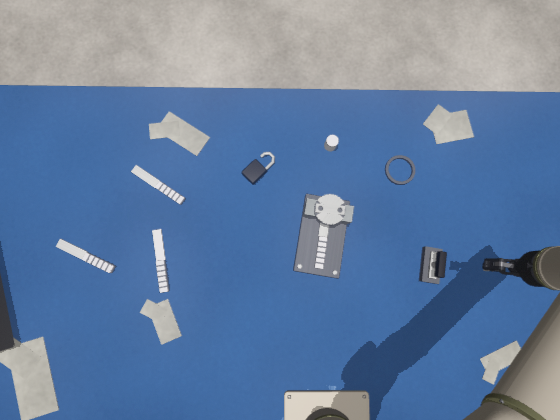

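The spanner stands in its block just as at the start (top view (433,265), bar flat on the block). The gauge lies in the stand with the ring turned, the bystanders look unmoved, and the arm is clear. Handing in.

```bash
python3 -c "
from workcell import *
print(hand_in())"
```

```text
the job is handed in; nothing more can be done
None
```

The job is done and handed in at about 31.5 s, well under the 67 s limit. No verdict was reported.

- **Gauge:** I took the rightmost of the four look-alikes. I lowered it onto the base plate with about 15 N of contact at most, slid it 71 mm straight in and released it. The tip is about 21–22 mm past the spindle axis, which is about 7–8 mm beyond the foot. The scene camera alone put the tip a few millimetres differently because of its own offset. The top view puts the blade within roughly 1.5 mm of central.
- **Ring:** Both pins went fully home in the ring with no side force. I turned it clockwise from about 0.09 rad. The camera reads 1.49 rad afterwards, which should mean a nip of about 4 N; I did not measure that force directly. The gauge did not visibly move.
- **Spanner:** It is back in its block in the pose it was taken from. The block took its weight at the original height, and the final pictures show its bar flat on the block.
- **Other things:** The padlock, seal, pot and other gauges look unmoved. The gripper is empty and clear of everything.

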